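Load the scent carousel and index it five clicks

ROBOT

A 6-joint arm with a two-finger parallel gripper is mounted at the origin on the work surface. World frame = base frame: x ahead of the robot, y to its left, z up, the work surface at z = 0. Lengths are in m, angles in degrees, forces in N, time in s.
With the tool pointing down it reaches from about 0.3 to 0.85 m from the base axis. Payload 4.2 kg.
Tool frame: the origin (TCP) lies midway between the tips of the shut fingers; the grasp point (between the pads) lies r.hold_point_z behind it (r.hold_point_z is the distance from the TCP to the grasp point, in m); z points along the fingers, y is the direction in which the jaws open and shut (so a half turn about z gives the same grasp; the last joint's range is limited). The gripper opens to 91 mm and grips with 3 to 60 N. Pads are 32 mm wide; open, the fingers measure 118 mm over their backs; the gripper's body (76 mm by 178 mm) begins 60 mm behind the grasp point.
Start: joints at [-72.766, 18.312, 89.639, -0, 72.044, -1.146], TCP at [0.181, -0.546, 0.214] pointing down, gripper open.
Joint ranges: [-177.97, 177.97], [-48.28, 115.42], [12.27, 149.76], [-77.06, 257.06], [2.81, 150.46], [-146.56, 146.56]. Speed limits (degrees/s): [147.25, 147.25, 180, 180, 180, 180].

INTERFACE

Orientations are given as [roll, pitch, yaw] about the fixed x, y, z axes, in that order (R = Rz(yaw) Ry(pitch) Rx(roll)).
In Python, from workcell import status, viewer, close_job, r gives the robot as it stands.
- The arm moves only by the shell command python3 -m jog 'ROWS' [FORCE]. ROWS is JSON, one flat list of numbers, 5 for each row, row after row: the closure, from -1 (fully open) to 1 (shut), so that 0 is half open, then the shift along the world's x, y, z in m, then the turn about the world's z in rad. A call has 1 to 12 rows; each row shifts and turns the commanded pose from where the row before left it; what a row does not reach is not made up. A row lasts 1/12 s, in which the tool goes at most 41.7 mm and 7.16 degrees, less where a joint would pass 70% of its speed; a pose out of reach is approached as far as the arm can. A call with a gripper value outside its range is refused whole. The fingers move at their own pace and stop on an object; FORCE is the grip in N (left out, the last holds). Time passes only in rows, so rows that do not move let the fingers close. It gives the time, the measured TCP pose, the force and the opening at its end, in the units of the state.
- status.get_state(): the state, without advancing time (a new reading comes with each control period).
- viewer.grab_frame(name): name is "side" or "top" or "wrist"; returns a dict with "color" (480x640x3 uint8, blue, green, red), "fx", "fy", "cx", "cy" (pixels), "dist_coeffs" ([k1, k2, p1, p2, k3] as OpenCV has them; the pictures are not rectified), "origin" and "attitude" of the camera in the world. Camera axes: x right, y up, looking along -z (the intrinsics and any distortion apply to the point x, -y, -z); pixel columns grow to the right and rows downward; lengths in m; the calibration is good to about 2 mm. A picture is of the moment at which its call begins. There is no depth.
- close_job(): hands the job in, once; it reports no verdict.
The state is a dict: "time_s": time; "joints": joint angles; "qd": joint speeds; "tau": joint torques, N m; "tcp_pos": TCP position; "orientation": TCP orientation; "ft_force": force on the tool from outside, world axes, zero at the start; "torque": the same for the moment, N m; "opening": opening from 0.0 (shut) to 1.0 (fully open).
Only numpy, scipy, OpenCV 4.12 (cv2) and the standard library are available. Lean on these libraries where they do the work, as an engineer would, in place of code of your own. Each camera call takes 0.05 s, during which the arm holds its last target.

TASK

Dress the stall's display carousel: first turn it clockwise, seen from above, all the way back to its end stop, and with it left there stand every scent flacon upright in a well of its own, holding the fragile glass gently. Then turn the loaded carousel counter-clockwise exactly five clicks from the stop so that the flacons come round to the shoppers, all still standing in their wells, and leave the other wares where they are.

Things in the scene. Friction and masses are not known exactly. Their poses are not given: they have to be found in the camera images.
- carousel (a joint): Round wooden carousel, disc 300 mm across, top face 57 mm above the table. Angle in rad: 0 at its backward end stop, growing counter-clockwise from above. A click stop every 0.5236 rad (0 is one; forward end stop at click 8). A spring pawl holds each click with about 0.25 N m, less towards half way, then pulls on to the nearest click. Starts at one of clicks 2 to 4.
- knob_grip (a point): Middle of the carousel's knob, a dark wooden bar 64 mm long, 14 mm thick, 36 mm tall on a 24 mm stem on the axis: 195 mm above the table, the bar's top at 213 mm. x runs along the bar, z is up. Fixed to the carousel, turns with it; grip it across its 14 mm from above.
- well0 (a point): Centre of the floor of one of the carousel's six alike square wells (57 mm above the table, floor at the level of the disc's top face): 64 mm inside, set 105 mm from the axis every 60 degrees, within a brass rim 3 mm thick and 6 mm high whose sides lie along and across the radius. z is up. It turns with the carousel.
- well1 (a point): Centre of the floor of one of the carousel's six alike square wells (57 mm above the table, floor at the level of the disc's top face): 64 mm inside, set 105 mm from the axis every 60 degrees, within a brass rim 3 mm thick and 6 mm high whose sides lie along and across the radius. z is up. It turns with the carousel.
- well2 (a point): Centre of the floor of one of the carousel's six alike square wells (57 mm above the table, floor at the level of the disc's top face): 64 mm inside, set 105 mm from the axis every 60 degrees, within a brass rim 3 mm thick and 6 mm high whose sides lie along and across the radius. z is up. It turns with the carousel.
- well3 (a point): Centre of the floor of one of the carousel's six alike square wells (57 mm above the table, floor at the level of the disc's top face): 64 mm inside, set 105 mm from the axis every 60 degrees, within a brass rim 3 mm thick and 6 mm high whose sides lie along and across the radius. z is up. It turns with the carousel.
- well4 (a point): Centre of the floor of one of the carousel's six alike square wells (57 mm above the table, floor at the level of the disc's top face): 64 mm inside, set 105 mm from the axis every 60 degrees, within a brass rim 3 mm thick and 6 mm high whose sides lie along and across the radius. z is up. It turns with the carousel.
- well5 (a point): Centre of the floor of one of the carousel's six alike square wells (57 mm above the table, floor at the level of the disc's top face): 64 mm inside, set 105 mm from the axis every 60 degrees, within a brass rim 3 mm thick and 6 mm high whose sides lie along and across the radius. z is up. It turns with the carousel.
- flacon0: Squat scent flacon, fragile, 0.1 to 0.22 kg: round glass body 56 mm across, 42 mm tall; on it a round metal stopper 26 mm thick, up to 90 mm. Origin at the centre of the underside, z up. Three to five of five alike are there, on the table to the robot's right. Breaks if each finger presses it with over 50 N; a grip of 20 to 30 N on the stopper carries it.
- flacon1: Squat scent flacon, fragile, 0.1 to 0.22 kg: round glass body 56 mm across, 42 mm tall; on it a round metal stopper 26 mm thick, up to 90 mm. Origin at the centre of the underside, z up. Three to five of five alike are there, on the table to the robot's right. Breaks if each finger presses it with over 50 N; a grip of 20 to 30 N on the stopper carries it.
- flacon2: Squat scent flacon, fragile, 0.1 to 0.22 kg: round glass body 56 mm across, 42 mm tall; on it a round metal stopper 26 mm thick, up to 90 mm. Origin at the centre of the underside, z up. Three to five of five alike are there, on the table to the robot's right. Breaks if each finger presses it with over 50 N; a grip of 20 to 30 N on the stopper carries it.
- flacon3: Squat scent flacon, fragile, 0.1 to 0.22 kg: round glass body 56 mm across, 42 mm tall; on it a round metal stopper 26 mm thick, up to 90 mm. Origin at the centre of the underside, z up. Three to five of five alike are there, on the table to the robot's right. Breaks if each finger presses it with over 50 N; a grip of 20 to 30 N on the stopper carries it.
- flacon4: Squat scent flacon, fragile, 0.1 to 0.22 kg: round glass body 56 mm across, 42 mm tall; on it a round metal stopper 26 mm thick, up to 90 mm. Origin at the centre of the underside, z up. Three to five of five alike are there, on the table to the robot's right. Breaks if each finger presses it with over 50 N; a grip of 20 to 30 N on the stopper carries it.
- teapot: Metal teapot, 124 mm across, 162 mm tall; origin under its centre. Bystander.
- inlaid_box: Closed inlaid wooden box 94 x 134 mm, 71 mm tall; origin under its centre. Bystander.
- ring_case: Shallow case of rings, 120 x 160 mm, 28 mm tall; origin under its centre. Bystander.
- tea_glass: Tea glass 60 mm across, 85 mm tall; origin under its centre. Bystander.

How it is judged (in metres and radians):
On the way, in this order (a step that is already met when the one before it is completed fails the run):
1. the carousel is turned back to its end stop (value of joint carousel below 0.12 rad), for 0.2 s.
2. every flacon stands released in a well while the carousel is at its end stop (((horizontal distance between flacon0 and well0 below 0.009 m and z of flacon0 in the frame of well0 below 0.004 m) or (horizontal distance between flacon0 and well1 below 0.009 m and z of flacon0 in the frame of well1 below 0.004 m) or (horizontal distance between flacon0 and well2 below 0.009 m and z of flacon0 in the frame of well2 below 0.004 m) or (horizontal distance between flacon0 and well3 below 0.009 m and z of flacon0 in the frame of well3 below 0.004 m) or (horizontal distance between flacon0 and well4 below 0.009 m and z of flacon0 in the frame of well4 below 0.004 m) or (horizontal distance between flacon0 and well5 below 0.009 m and z of flacon0 in the frame of well5 below 0.004 m)) and angle between each of flacon0, flacon1, flacon2, flacon3, flacon4's own z axis and vertical below 0.08 rad and contact force between the fingers and flacon0 below 0.5 N and ((horizontal distance between flacon1 and well0 below 0.009 m and z of flacon1 in the frame of well0 below 0.004 m) or (horizontal distance between flacon1 and well1 below 0.009 m and z of flacon1 in the frame of well1 below 0.004 m) or (horizontal distance between flacon1 and well2 below 0.009 m and z of flacon1 in the frame of well2 below 0.004 m) or (horizontal distance between flacon1 and well3 below 0.009 m and z of flacon1 in the frame of well3 below 0.004 m) or (horizontal distance between flacon1 and well4 below 0.009 m and z of flacon1 in the frame of well4 below 0.004 m) or (horizontal distance between flacon1 and well5 below 0.009 m and z of flacon1 in the frame of well5 below 0.004 m)) and contact force between the fingers and flacon1 below 0.5 N and ((horizontal distance between flacon2 and well0 below 0.009 m and z of flacon2 in the frame of well0 below 0.004 m) or (horizontal distance between flacon2 and well1 below 0.009 m and z of flacon2 in the frame of well1 below 0.004 m) or (horizontal distance between flacon2 and well2 below 0.009 m and z of flacon2 in the frame of well2 below 0.004 m) or (horizontal distance between flacon2 and well3 below 0.009 m and z of flacon2 in the frame of well3 below 0.004 m) or (horizontal distance between flacon2 and well4 below 0.009 m and z of flacon2 in the frame of well4 below 0.004 m) or (horizontal distance between flacon2 and well5 below 0.009 m and z of flacon2 in the frame of well5 below 0.004 m)) and contact force between the fingers and flacon2 below 0.5 N and ((horizontal distance between flacon3 and well0 below 0.009 m and z of flacon3 in the frame of well0 below 0.004 m) or (horizontal distance between flacon3 and well1 below 0.009 m and z of flacon3 in the frame of well1 below 0.004 m) or (horizontal distance between flacon3 and well2 below 0.009 m and z of flacon3 in the frame of well2 below 0.004 m) or (horizontal distance between flacon3 and well3 below 0.009 m and z of flacon3 in the frame of well3 below 0.004 m) or (horizontal distance between flacon3 and well4 below 0.009 m and z of flacon3 in the frame of well4 below 0.004 m) or (horizontal distance between flacon3 and well5 below 0.009 m and z of flacon3 in the frame of well5 below 0.004 m)) and contact force between the fingers and flacon3 below 0.5 N and ((horizontal distance between flacon4 and well0 below 0.009 m and z of flacon4 in the frame of well0 below 0.004 m) or (horizontal distance between flacon4 and well1 below 0.009 m and z of flacon4 in the frame of well1 below 0.004 m) or (horizontal distance between flacon4 and well2 below 0.009 m and z of flacon4 in the frame of well2 below 0.004 m) or (horizontal distance between flacon4 and well3 below 0.009 m and z of flacon4 in the frame of well3 below 0.004 m) or (horizontal distance between flacon4 and well4 below 0.009 m and z of flacon4 in the frame of well4 below 0.004 m) or (horizontal distance between flacon4 and well5 below 0.009 m and z of flacon4 in the frame of well5 below 0.004 m)) and contact force between the fingers and flacon4 below 0.5 N and value of joint carousel below 0.15 rad), for 0.2 s.
3. the loaded carousel rests five clicks forward of the stop (value of joint carousel between 2.48799 and 2.74799 rad and velocity of joint carousel between -0.1 and 0.1 rad/s), for 0.3 s.
At the end, for the whole second after the job is handed in: The carousel rests at five clicks from its end stop (2.618 rad, within 0.13), every flacon present stands upright (within 0.08 rad), at rest and released, in a well (within 9 mm of its centre and no more than 4 mm above its floor), and no other ware is more than 40 mm from where it began (all of step 3 and ((horizontal distance between flacon0 and well0 below 0.009 m and z of flacon0 in the frame of well0 below 0.004 m) or (horizontal distance between flacon0 and well1 below 0.009 m and z of flacon0 in the frame of well1 below 0.004 m) or (horizontal distance between flacon0 and well2 below 0.009 m and z of flacon0 in the frame of well2 below 0.004 m) or (horizontal distance between flacon0 and well3 below 0.009 m and z of flacon0 in the frame of well3 below 0.004 m) or (horizontal distance between flacon0 and well4 below 0.009 m and z of flacon0 in the frame of well4 below 0.004 m) or (horizontal distance between flacon0 and well5 below 0.009 m and z of flacon0 in the frame of well5 below 0.004 m)) and angle between each of flacon0, flacon1, flacon2, flacon3, flacon4's own z axis and vertical below 0.08 rad and contact force between the fingers and flacon0 below 0.5 N and ((horizontal distance between flacon1 and well0 below 0.009 m and z of flacon1 in the frame of well0 below 0.004 m) or (horizontal distance between flacon1 and well1 below 0.009 m and z of flacon1 in the frame of well1 below 0.004 m) or (horizontal distance between flacon1 and well2 below 0.009 m and z of flacon1 in the frame of well2 below 0.004 m) or (horizontal distance between flacon1 and well3 below 0.009 m and z of flacon1 in the frame of well3 below 0.004 m) or (horizontal distance between flacon1 and well4 below 0.009 m and z of flacon1 in the frame of well4 below 0.004 m) or (horizontal distance between flacon1 and well5 below 0.009 m and z of flacon1 in the frame of well5 below 0.004 m)) and contact force between the fingers and flacon1 below 0.5 N and ((horizontal distance between flacon2 and well0 below 0.009 m and z of flacon2 in the frame of well0 below 0.004 m) or (horizontal distance between flacon2 and well1 below 0.009 m and z of flacon2 in the frame of well1 below 0.004 m) or (horizontal distance between flacon2 and well2 below 0.009 m and z of flacon2 in the frame of well2 below 0.004 m) or (horizontal distance between flacon2 and well3 below 0.009 m and z of flacon2 in the frame of well3 below 0.004 m) or (horizontal distance between flacon2 and well4 below 0.009 m and z of flacon2 in the frame of well4 below 0.004 m) or (horizontal distance between flacon2 and well5 below 0.009 m and z of flacon2 in the frame of well5 below 0.004 m)) and contact force between the fingers and flacon2 below 0.5 N and ((horizontal distance between flacon3 and well0 below 0.009 m and z of flacon3 in the frame of well0 below 0.004 m) or (horizontal distance between flacon3 and well1 below 0.009 m and z of flacon3 in the frame of well1 below 0.004 m) or (horizontal distance between flacon3 and well2 below 0.009 m and z of flacon3 in the frame of well2 below 0.004 m) or (horizontal distance between flacon3 and well3 below 0.009 m and z of flacon3 in the frame of well3 below 0.004 m) or (horizontal distance between flacon3 and well4 below 0.009 m and z of flacon3 in the frame of well4 below 0.004 m) or (horizontal distance between flacon3 and well5 below 0.009 m and z of flacon3 in the frame of well5 below 0.004 m)) and contact force between the fingers and flacon3 below 0.5 N and ((horizontal distance between flacon4 and well0 below 0.009 m and z of flacon4 in the frame of well0 below 0.004 m) or (horizontal distance between flacon4 and well1 below 0.009 m and z of flacon4 in the frame of well1 below 0.004 m) or (horizontal distance between flacon4 and well2 below 0.009 m and z of flacon4 in the frame of well2 below 0.004 m) or (horizontal distance between flacon4 and well3 below 0.009 m and z of flacon4 in the frame of well3 below 0.004 m) or (horizontal distance between flacon4 and well4 below 0.009 m and z of flacon4 in the frame of well4 below 0.004 m) or (horizontal distance between flacon4 and well5 below 0.009 m and z of flacon4 in the frame of well5 below 0.004 m)) and contact force between the fingers and flacon4 below 0.5 N and linear speed of each of flacon0, flacon1, flacon2, flacon3, flacon4 below 0.03 m/s and distance of each of teapot, inlaid_box, ring_case, tea_glass from where it was at the start of the episode below 0.04 m); the robot touches nothing.
It fails at once if a flacon is gripped with more than 50 N a finger (100 N in all) (contact force between the fingers and flacon0 above 100 N or contact force between the fingers and flacon1 above 100 N or contact force between the fingers and flacon2 above 100 N or contact force between the fingers and flacon3 above 100 N or contact force between the fingers and flacon4 above 100 N).
It fails at once if another ware is pushed more than 40 mm or tipped (distance of any of teapot, inlaid_box, ring_case, tea_glass from where it was at the start of the episode above 0.04 m or angle between any of teapot, inlaid_box, ring_case, tea_glass's own z axis and vertical above 0.5 rad).
Of flacon0, flacon1, flacon2, flacon3, flacon4 only 3 to 5 are there at a start; the rules pass over those that are not, and their reading is None.
At some moment in a run one of flacon0, flacon1, flacon2, flacon3, flacon4 may be knocked a few centimetres aside while the robot is not near it.
It also fails if it takes over 210 s, if anything falls off the work surface, if the arm or the gripper's body presses on something with over 40 N, if the wrist force passes 120 N, or if a joint passes its speed limit or range.

## Working session

There is one attempt and no reset: what is moved stays moved. The work goes in short steps, Python scripts to look and compute and a shell command to move; the robot and the scene stay as the last step left them, time stands still between calls to the robot, and variables do not carry over. Pictures are saved under pics/ and viewed, and the job is handed in when it is done.

```bash
ls; mkdir -p pics; python3 - <<'E'
from workcell import status, viewer, r
import cv2
print(status.get_state()); print(r.hold_point_z)
for n in ("side","top","wrist"):
    f=viewer.grab_frame(n); cv2.imwrite(f"pics/{n}0.png",f["color"]); print(n,{k:v for k,v in f.items() if k!="color"})
E
```

```text
pics
{'time_s': 0.0, 'joints': array([-7.27653354e+01,  1.83527470e+01,  8.97070773e+01,  2.48119028e-04,
        7.20430532e+01, -1.14473796e+00]), 'qd': array([ 0.03497377, -0.00236264,  0.04290716, -0.02581159,  0.02416811,
       -0.0561453 ]), 'tau': array([ 4.42449837e-04, -4.12471175e+01, -2.31975245e+01,  7.27488846e-02,
        4.56984679e-02, -1.61383764e-04]), 'tcp_pos': array([ 0.18116532, -0.54518106,  0.21310464]), 'orientation': array([-1.79897148e+02, -2.29114456e-03,  1.83793238e+01]), 'ft_force': array([-0.19081827,  0.97653836, -0.39337279]), 'torque': array([-0.00498931,  0.00965935, -0.01758161]), 'opening': 1.002987791831078}
0.0188
side {'fx': 467.2031891068051, 'fy': 467.2031891068051, 'cx': 323.6678142247387, 'cy': 245.36639413666768, 'dist_coeffs': array([-0.04130402,  0.        ,  0.        ,  0.        ,  0.        ]), 'origin': array([0.15485204, 0.78498108, 0.80147081]), 'attitude': array([  51.55336034,    0.75910305, -152.62001356])}
top {'fx': 454.70042370697536, 'fy': 454.70042370697536, 'cx': 320.47938709653477, 'cy': 241.399436437, 'dist_coeffs': array([0.00948778, 0.        , 0.        , 0.        , 0.        ]), 'origin': array([0.47651952, 0.01627004, 1.16936043]), 'attitude': array([ 4.93126665e+00,  8.23234685e-02, -8.99670925e+01])}
wrist {'fx': 350.880953013621, 'fy': 350.880953013621, 'cx': 321.4651260245146, 'cy': 245.59174893674472, 'dist_coeffs': array([-0.02900816,  0.        ,  0.        ,  0.        ,  0.        ]), 'origin': array([ 0.25432256, -0.52254738,  0.38410574]), 'attitude': array([-15.70316304,   0.0823117 , -71.64193103])}
```

View pics/top0.png

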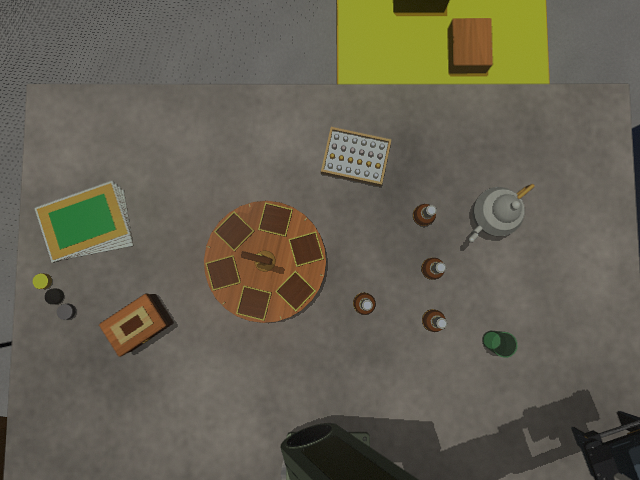

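View pics/side0.png

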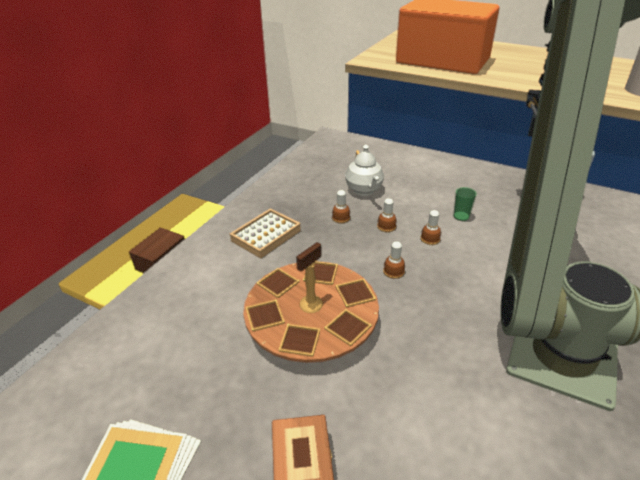

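View pics/wrist0.png

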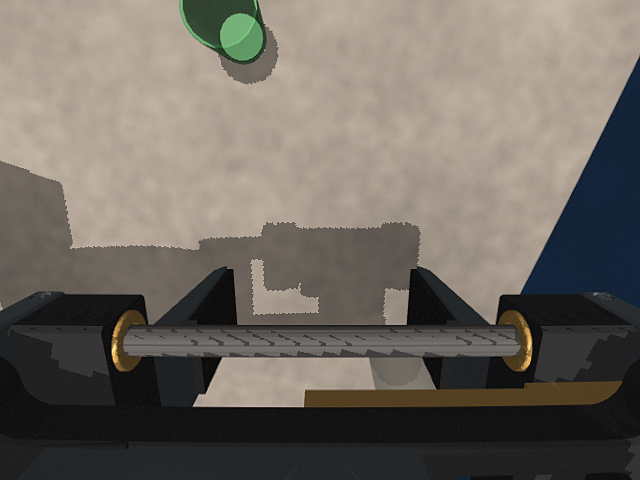

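The top view shows four flacons with stoppers near (428,211), (438,267), (367,304) and (439,323). The carousel is centred near (266,261) with its knob bar there too. The side view also shows four flacons.

```bash
cat > h.py <<'E'
import numpy as np, cv2
from scipy.spatial.transform import Rotation as Ro
from workcell import status, viewer, r
def ray(f,uv):
    K=np.array([[f["fx"],0,f["cx"]],[0,f["fy"],f["cy"]],[0,0,1]])
    p=cv2.undistortPoints(np.array(uv,float).reshape(-1,1,2),K,np.array(f["dist_coeffs"])).reshape(-1,2)
    d=np.c_[p[:,0],-p[:,1],-np.ones(len(p))]
    R=Ro.from_euler("xyz",f["attitude"],degrees=True).as_matrix()
    return np.array(f["origin"]),d@R.T
def plane(f,uv,z):
    o,d=ray(f,uv); return o+d*((z-o[2])/d[:,2])[:,None]
def proj(f,X):
    R=Ro.from_euler("xyz",f["attitude"],degrees=True).as_matrix()
    c=(np.array(X,float).reshape(-1,3)-f["origin"])@R
    K=np.array([[f["fx"],0,f["cx"]],[0,f["fy"],f["cy"]],[0,0,1]])
    c=c*[1,-1,-1]
    return cv2.projectPoints(c,np.zeros(3),np.zeros(3),K,np.array(f["dist_coeffs"]))[0].reshape(-1,2)
def tri(f1,u1,f2,u2):
    o1,d1=ray(f1,u1);o2,d2=ray(f2,u2);d1=d1[0]/np.linalg.norm(d1[0]);d2=d2[0]/np.linalg.norm(d2[0])
    A=np.c_[d1,-d2];s=np.linalg.lstsq(A,o2-o1,rcond=None)[0]
    a=o1+s[0]*d1;b=o2+s[1]*d2;return (a+b)/2,np.linalg.norm(a-b)
def comps(m,lo=20):
    n,l,s,c=cv2.connectedComponentsWithStats(m.astype(np.uint8))
    return [(i,s[i,4],c[i]) for i in range(1,n) if s[i,4]>=lo],l
def st():
    s=status.get_state(); print("t",round(s["time_s"],2),"J",s["joints"].round(1),"tcp",s["tcp_pos"].round(4),"o",s["orientation"].round(1),"F",s["ft_force"].round(1),"M",s["torque"].round(2),"op",round(s["opening"],3))
E
python3 - <<'E'
from h import *
f=viewer.grab_frame("top"); im=f["color"]; hsv=cv2.cvtColor(im,cv2.COLOR_BGR2HSV)
big=cv2.resize(im[180:340,190:350],None,fx=4,fy=4,interpolation=cv2.INTER_NEAREST)[:600]; cv2.imwrite("pics/car.png",big)
big=cv2.resize(im[190:350,340:530],None,fx=4,fy=4,interpolation=cv2.INTER_NEAREST)[:600]; cv2.imwrite("pics/fl.png",big)
g=viewer.grab_frame("side"); cv2.imwrite("pics/sfl.png",cv2.resize(g["color"][150:300,310:490],None,fx=4,fy=4))
cv2.imwrite("pics/scar.png",cv2.resize(g["color"][220:370,230:400],None,fx=4,fy=4))
for p in [(425,213),(428,211),(255,265),(235,232),(265,220)]: print(p,im[p[1],p[0]],hsv[p[1],p[0]])
E
```

```text
(425, 213) [47 52 51] [36 25 52]
(428, 211) [152 153 147] [ 85  10 153]
(255, 265) [ 43  80 114] [ 16 159 114]
(235, 232) [39 56 82] [ 12 134  82]
(265, 220) [38 55 82] [ 12 137  82]
```

View pics/car.png

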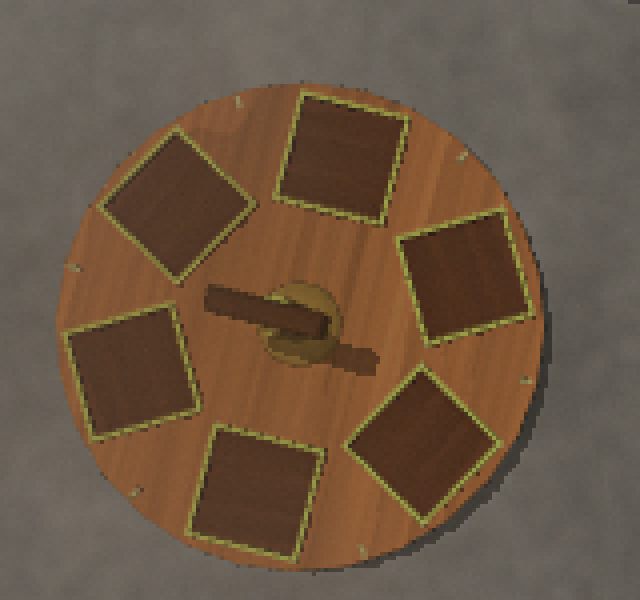

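View pics/fl.png

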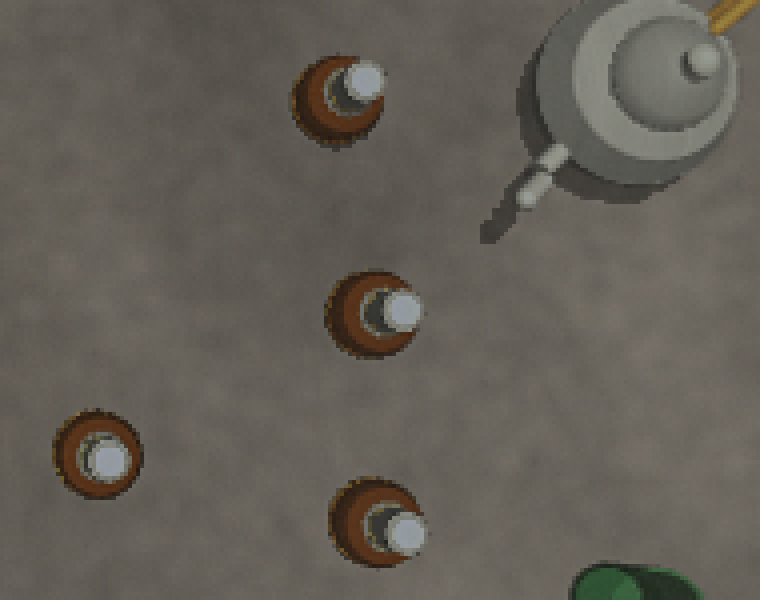

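View pics/sfl.png

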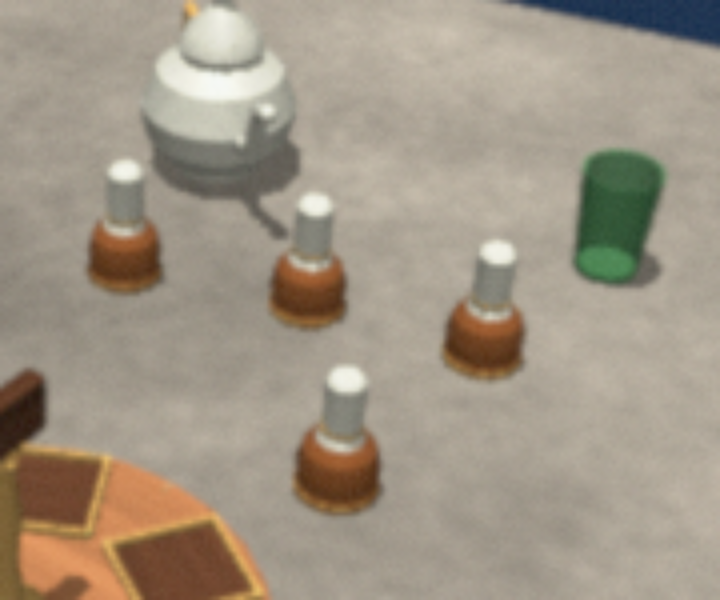

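View pics/scar.png

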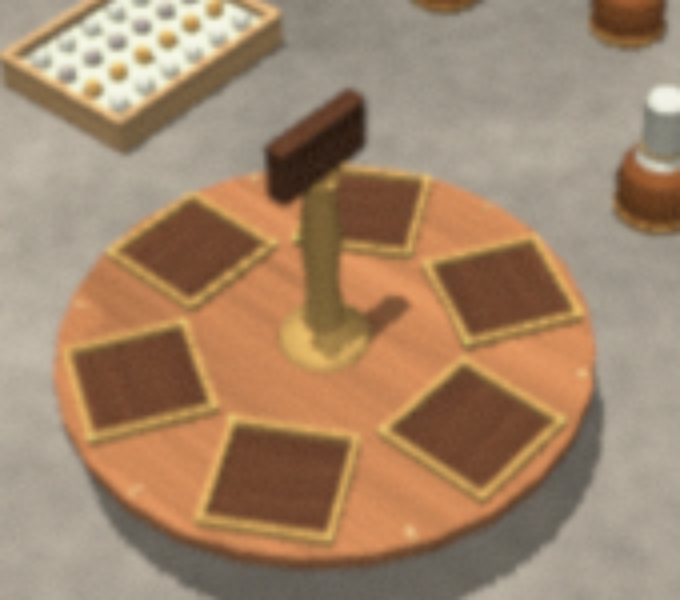

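```bash
cat > meas.py <<'E'
from h import *
def wells(f=None,pr=True):
    f=f or viewer.grab_frame("top"); hsv=cv2.cvtColor(f["color"],cv2.COLOR_BGR2HSV)
    m=(hsv[...,0]<25)&(hsv[...,1]>100)&(hsv[...,2]<98)
    m[:190]=0;m[335:]=0;m[:,:195]=0;m[:,340:]=0
    cs,l=comps(m,60)
    W=[];bar=None
    for i,a,c in cs:
        ys,xs=np.where(l==i); rc=cv2.minAreaRect(np.c_[xs,ys].astype(np.float32))
        if a>350: W.append(plane(f,[rc[0]],.057)[0][:2])
        elif a<300:
            w,h_=rc[1]
            if bar is None or a>bar[0]: bar=(a,rc)
        if pr: print("comp",a,c.round(1),np.round(rc[1],1),round(rc[2],1))
    W=np.array(W)
    return f,W,bar
def stoppers(f):
    hsv=cv2.cvtColor(f["color"],cv2.COLOR_BGR2HSV)
    m=(hsv[...,1]<40)&(hsv[...,2]>135)
    m[:,:330]=0 if False else m[:,:330]
    return comps(m,40)
E
python3 - <<'E'
from meas import *
f,W,bar=wells()
c=W.mean(0)
A=np.c_[2*W,np.ones(len(W))];s=np.linalg.lstsq(A,(W**2).sum(1),rcond=None)[0];c=s[:2]
print("centre",c,"r",np.hypot(*(W-c).T),"ang",np.degrees(np.arctan2(*(W-c).T[::-1])).round(1))
# disc outline
hsv=cv2.cvtColor(f["color"],cv2.COLOR_BGR2HSV)
cs,l=stoppers(f)
for i,a,cc in cs:
    ys,xs=np.where(l==i); rc=cv2.minAreaRect(np.c_[xs,ys].astype(np.float32))
    print("stop",a,cc.round(1),np.round(rc[1],1),plane(f,[cc],.09)[0].round(4))
# bar edges
a,rc=bar; b=cv2.boxPoints(rc); print(b)
P=plane(f,b,.213); print(P.round(4))
g=viewer.grab_frame("side")
hs=cv2.cvtColor(g["color"],cv2.COLOR_BGR2HSV)
m=(hs[...,1]<40)&(hs[...,2]>200); m[:150]=0;m[300:]=0
cs,l=comps(m,15)
for i,a,cc in cs:print("side stop",a,cc.round(1),plane(g,[cc],.09)[0].round(4))
E
```

```text
comp 661 [274.9 218.9] [26.  25.7] 14.0
comp 672 [233.7 230.6] [25.5 25.5] 45.0
comp 662 [305.6 248.6] [25.7 25.7] 74.1
comp 397 [262.8 261.9] [46.5 13.3] 18.4
comp 681 [222.4 272.3] [26.  26.2] 74.1
comp 685 [294.9 290.6] [26.2 26.2] 45.0
comp 697 [253.1 302.6] [26.4 26.4] 14.0
centre [0.52608891 0.15536669] r [0.10488413 0.10594816 0.10512424 0.00553655 0.10629027 0.10539791
 0.10609851] ang [ -13.8   46.3  -74.   121.5  106.  -134.2  166. ]
stop 1479 [355.7 155.7] [56.9 39.5] [ 0.778  -0.0673  0.09  ]
stop 712 [ 95.2 228.8] [67.1 89.1] [0.5995 0.5552 0.09  ]
stop 119 [489.1 209. ] [26.1  7.3] [ 0.6477 -0.3856  0.09  ]
stop 47 [431.  209.5] [8.5 6.4] [ 0.6464 -0.2468  0.09  ]
stop 47 [440.6 267. ] [7. 7.] [ 0.5089 -0.2666  0.09  ]
stop 47 [366.9 305. ] [7. 7.] [ 0.4195 -0.0915  0.09  ]
stop 48 [441.7 323.1] [7. 7.] [ 0.3776 -0.2662  0.09  ]Traceback (most recent call last):
  File "<stdin>", line 13, in <module>
TypeError: cannot unpack non-iterable NoneType object
```

```bash
python3 - <<'E'
from meas import *
f=viewer.grab_frame("top"); hsv=cv2.cvtColor(f["color"],cv2.COLOR_BGR2HSV)
print(hsv[202:217,420:440,2]); print(hsv[202:217,420:440,1])
print(f["color"][250:276,238:290,2][::2,::2])
g=viewer.grab_frame("side"); hs=cv2.cvtColor(g["color"],cv2.COLOR_BGR2HSV)
m=(hs[...,1]<40)&(hs[...,2]>190); m[:150]=0;m[300:]=0
cs,l=comps(m,15)
for i,a,cc in cs:print("side stop",a,cc.round(1),plane(g,[cc],.09)[0].round(4))
E
```

```text
[[ 96  96  93  95  94  98  96  96  97  95  96  98  98  99 101  99  97  98
   97  97]
 [ 94  94  93  93  77  95  95  95  92  91  96  97  99  97  99  98  96  95
   95  96]
 [ 78  68  58  54  64  75  74  79  64  70  96  99  99  97  97  97  96  95
   94  96]
 [ 52  65  89  92  85  82  87  84  89  84 119 118 121 101  99  97  96  93
   95  93]
 [ 75  87  85  84  87  90  81  78 139 133 131 138 142 124 121  95  95  95
   94  93]
 [ 85  84  87  89  99 112  66 140 127 157 161 158 156 159 132 115  90  96
   95  95]
 [ 87  85  90 113 102  53  84 128 150 161 157 156 155 155 162 115  71  96
   98 100]
 [ 85  88 104 104  53  50 108 123 161 162 162 157 157 154 154 134 108  99
   99 100]
 [ 84 101  97  78  56  48 135 122 162 161 160 159 156 157 158 139 110 100
  102 101]
 [ 87 105  82  53  53  44 106 127 153 162 161 160 159 155 162 127 106 102
  101 100]
 [ 92 115  78  55  55  48  62 127 123 160 161 163 163 156 154 112 100 101
  101 100]
 [ 85 112  80  59  53  52  47 125 123 124 154 158 159 124 112 116 102 104
  101  97]
 [ 88 104  65 104  53  53  50  41  93 128 121 117 119 121  95  78 102 102
  100 
[... 2799 characters left out ...]
23 128 130 136 134 138 135 131 122
  130 138 130 142 140 145 145 146]]
side stop 186 [364.6 158.3] [ 0.6643 -0.4628  0.09  ]
side stop 335 [425.8 161.8] [ 0.4815 -0.5264  0.09  ]
side stop 418 [363.1 173.2] [ 0.6304 -0.3731  0.09  ]
side stop 35 [340.8 192.1] [ 0.6441 -0.2456  0.09  ]
side stop 16 [413.9 198.4] [ 0.4466 -0.3066  0.09  ]
side stop 44 [388.3 200.4] [ 0.5069 -0.2652  0.09  ]
side stop 46 [434.  212.5] [ 0.3757 -0.2639  0.09  ]
side stop 646 [264.3 229.5] [0.7421 0.0032 0.09  ]
side stop 55 [396.3 244.1] [ 0.4181 -0.0902  0.09  ]
side stop 59 [207.3 258.1] [0.8019 0.1604 0.09  ]
side stop 533 [205. 274.] [0.7705 0.2081 0.09  ]
side stop 22 [499.5 279.9] [ 0.166  -0.0714  0.09  ]
```

```bash
python3 - <<'E'
from meas import *
f=viewer.grab_frame("top")
P=[(274.9,218.9),(233.7,230.6),(305.6,248.6),(222.4,272.3),(294.9,290.6),(253.1,302.6)]
W=plane(f,P,.057)[:,:2];print(W.mean(0))
hsv=cv2.cvtColor(f["color"],cv2.COLOR_BGR2HSV)
V=f["color"][...,2]; m=(hsv[...,1]>100)&(V<84)&(V>60); m[:250]=0;m[275:]=0;m[:,:238]=0;m[:,276:]=0
cs,l=comps(m,60)
for i,a,c in cs:
    ys,xs=np.where(l==i); rc=cv2.minAreaRect(np.c_[xs,ys].astype(np.float32)); b=plane(f,cv2.boxPoints(rc),.213)
    print(a,c,rc,b.round(4),np.degrees(np.arctan2(*(b[:2]-b[1:3])[:, 1::-1].T*1)))
g=viewer.grab_frame("side")
hs=cv2.cvtColor(g["color"],cv2.COLOR_BGR2HSV)
m=(hs[...,0]<25)&(hs[...,1]>90)&(hs[...,2]<120);m[:225]=0;m[370:]=0;m[:,:240]=0;m[:,390:]=0
cs,l=comps(m,60)
for i,a,c in cs:print(a,c.round(1),plane(g,[c],.057)[0].round(4))
st()
E
```

```text
[0.52571936 0.15581677]
217 [256.12442396 257.95391705] ((255.2115478515625, 258.44232177734375), (29.613536834716797, 9.805806159973145), 11.309932708740234) [[0.519  0.1875 0.213 ]
 [0.5392 0.1838 0.213 ]
 [0.527  0.1225 0.213 ]
 [0.5068 0.1263 0.213 ]] [169.57645094  78.72418443]
223 [277.9 242.3] [ 0.7072 -0.0019  0.057 ]
465 [308.1 259.5] [0.6036 0.0238 0.057 ]
335 [321.1 274.2] [0.5496 0.0575 0.057 ]
388 [277.7 281.5] [0.6288 0.1254 0.057 ]
418 [354.6 291.7] [0.4538 0.0762 0.057 ]
499 [264.4 314. ] [0.5999 0.2267 0.057 ]
558 [347.3 325.9] [0.4248 0.1768 0.057 ]
609 [299.4 338.8] [0.4977 0.2528 0.057 ]
210 [319.6 353.7] [0.4429 0.2678 0.057 ]
t 0.5 J [-72.8  18.3  89.6  -0.   72.   -1.1] tcp [ 0.1813 -0.5457  0.2139] o [-180.     0.    18.4] F [-0.3  0.3  0.1] M [ 0.    0.01 -0.01] op 1.004
```

```bash
python3 -m jog '[-1,0,0.02,0.03,0, -1,0,0.04,0.02,0, -1,0.02,0.035,0.01,0, -1,0.03,0.028,0.01,0, -1,0.03,0.028,0,0, -1,0.03,0.028,0,0, -1,0.03,0.028,0,0, -1,0.03,0.028,0,0, -1,0.03,0.028,0,0, -1,0.03,0.028,0,0, -1,0.03,0.028,0,0, -1,0.03,0.028,0,0]' 30
```

```text
time_s: 1.5
tcp_pos: [0.4721, -0.2001, 0.2828]
orientation: [180.0, -0.0, 18.4]
ft_force: [0.2, 0.0, -0.6]
opening: 1.001
```

```bash
python3 -m jog '[-1,0.004,0.029,0.001,0.084, -1,0.004,0.029,0.001,0.084, -1,0.004,0.029,0.001,0.084, -1,0.004,0.029,0.001,0.084, -1,0.004,0.029,0.001,0.084, -1,0.005,0.03,0.001,0.084, -1,0.005,0.03,0,0.084, -1,0.005,0.03,0,0.084, -1,0.005,0.03,0,0.084, -1,0.005,0.03,0,0.084, -1,0.005,0.03,0,0.084, -1,0.005,0.03,0,0.084]'; python3 - <<'E'
from h import *
st(); f=viewer.grab_frame("wrist"); cv2.imwrite("pics/w1.png",f["color"])
print(proj(f,[[.526,.154,.213],[.526,.154,.195]]))
E
```

```text
time_s: 2.5
tcp_pos: [0.5259, 0.1547, 0.2886]
orientation: [180.0, -0.0, 76.4]
ft_force: [0.8, 0.3, -0.3]
opening: 1.001
t 2.5 J [15.2 13.7 85.4 -0.  80.9 28.8] tcp [0.5259 0.1547 0.2886] o [180.   -0.   76.4] F [ 0.8  0.3 -0.3] M [ 0.01 -0.15  0.07] op 1.001
[[320.79397926 254.531009  ]
 [320.82819648 247.75767075]]
```

View pics/w1.png

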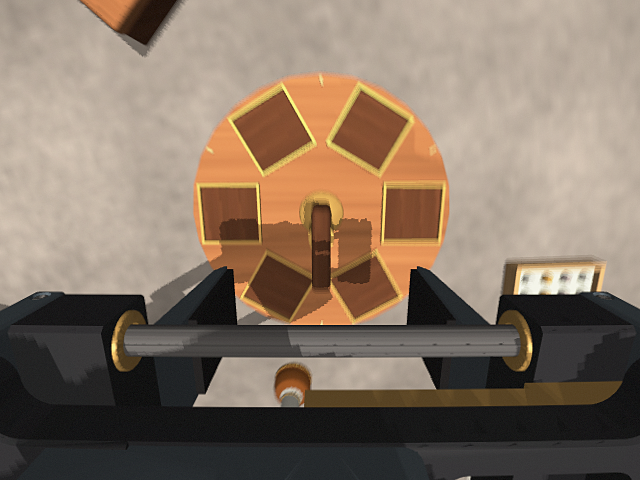

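The wrist view shows the knob bar upright at column 321, rows 205–288, square to the jaws. I'll descend and grip it.

```bash
python3 -m jog '[-1,0,0,-0.03,0, -1,0,0,-0.03,0, -1,0,0,-0.03,0, -1,0,0,-0.02,0, -1,0,0,-0.003,0, 1,0,0,0,0, 1,0,0,0,0, 1,0,0,0,0, 1,0,0,0,0, 1,0,0,0,0, 1,0,0,0,0, 1,0,0,0,0]' 40;python3 -m jog '[1,0,0,0,0, 1,0,0,0,0, 1,0,0,0,0, 1,0,0,0,0]'; python3 -c "
from h import *; st()"
```

```text
time_s: 3.55
tcp_pos: [0.5261, 0.1532, 0.176]
orientation: [179.9, -0.0, 76.1]
ft_force: [0.2, -0.1, -0.3]
opening: 0.523
time_s: 3.88
tcp_pos: [0.5254, 0.1533, 0.1753]
orientation: [-179.9, 0.0, 76.1]
ft_force: [-4.3, 2.2, 1.7]
opening: 0.228
t 3.88 J [15.  17.5 96.7  0.  65.9 28.9] tcp [0.5254 0.1533 0.1753] o [-179.9    0.    76.1] F [-4.3  2.2  1.7] M [0.24 0.51 0.05] op 0.228
```

```bash
python3 -m jog '[1,0,0,0,0, 1,0,0,0,0, 1,0,0,0,0, 1,0,0,0,0, 1,0,0,0,0]'; python3 -c "
from h import *; st()"
```

```text
time_s: 4.3
tcp_pos: [0.5253, 0.1534, 0.1764]
orientation: [-179.9, -0.0, 76.1]
ft_force: [-3.4, 0.4, 6.4]
opening: 0.152
t 4.3 J [15.  17.4 96.7  0.  66.  28.9] tcp [0.5253 0.1534 0.1764] o [-179.9   -0.    76.1] F [-3.4  0.4  6.4] M [-0.02  0.63 -0.06] op 0.152
```

```bash
python3 -m jog '[1,0,0,0,-0.0436, 1,0,0,0,-0.0436, 1,0,0,0,-0.0436, 1,0,0,0,-0.0436, 1,0,0,0,-0.0436, 1,0,0,0,-0.0436, 1,0,0,0,-0.0436, 1,0,0,0,-0.0436, 1,0,0,0,-0.0436, 1,0,0,0,-0.0436, 1,0,0,0,-0.0436, 1,0,0,0,-0.0436]'; python3 -c "
from h import *; st()"; python3 -m jog '[1,0,0,0,-0.0436, 1,0,0,0,-0.0436, 1,0,0,0,-0.0436, 1,0,0,0,-0.0436, 1,0,0,0,-0.0436, 1,0,0,0,-0.0436, 1,0,0,0,-0.0436, 1,0,0,0,-0.0436, 1,0,0,0,-0.0436, 1,0,0,0,-0.0436, 1,0,0,0,-0.0436, 1,0,0,0,-0.0436]'; python3 -c "
from h import *; st()"
```

```text
time_s: 5.3
tcp_pos: [0.5245, 0.1538, 0.1765]
orientation: [-179.9, 0.0, 46.0]
ft_force: [-6.3, 0.9, 7.0]
opening: 0.153
t 5.3 J [15.1 17.4 96.7  0.1 66.  59. ] tcp [0.5245 0.1538 0.1765] o [-179.9    0.    46. ] F [-6.3  0.9  7. ] M [0.22 0.55 0.04] op 0.153
time_s: 6.3
tcp_pos: [0.5241, 0.1545, 0.1765]
orientation: [-179.8, 0.1, 16.1]
ft_force: [-8.5, 4.9, 7.7]
opening: 0.152
t 6.3 J [15.1 17.3 96.7  0.2 66.  89. ] tcp [0.5241 0.1545 0.1765] o [-1.798e+02  1.000e-01  1.610e+01] F [-8.5  4.9  7.7] M [ 0.42  0.63 -0.01] op 0.152
```

```bash
python3 -m jog '[1,0,0,0,-0.0436, 1,0,0,0,-0.0436, 1,0,0,0,-0.0436]'; python3 -c "
from h import *; st()"
```

```text
time_s: 6.55
tcp_pos: [0.5241, 0.1545, 0.1767]
orientation: [-179.9, 0.1, 9.0]
ft_force: [-7.2, 3.5, 8.5]
opening: 0.182
t 6.55 J [15.2 17.3 96.7  0.1 66.1 96.2] tcp [0.5241 0.1545 0.1767] o [-1.799e+02  1.000e-01  9.000e+00] F [-7.2  3.5  8.5] M [0.69 1.15 2.23] op 0.182
```

The moment about z jumped to 2.2 N·m and the fingers are being pried open. That means the end stop is at bar yaw ≈16°, so it started at click 2. I'll turn back and release.

```bash
python3 -m jog '[1,0,0,0,0.0436, 1,0,0,0,0.0436, 1,0,0,0,0.04, 1,0,0,0,0, 1,0,0,0,0]'; python3 -c "
from h import *; st()"; python3 -m jog '[-1,0,0,0,0, -1,0,0,0,0, -1,0,0,0,0, -1,0,0,0,0, -1,0,0,0,0, -1,0,0,0,0, -1,0,0,0,0, -1,0,0,0.02,0, -1,0,0,0.03,0, -1,0,0,0.03,0, -1,0,0,0.03,0, -1,0,0,0,0]'; python3 - <<'E'
from h import *
st(); f=viewer.grab_frame("wrist"); cv2.imwrite("pics/w2.png",f["color"])
E
```

```text
time_s: 6.97
tcp_pos: [0.5243, 0.1546, 0.1768]
orientation: [-179.8, 0.1, 16.0]
ft_force: [-7.1, 4.5, 8.6]
opening: 0.153
t 6.97 J [15.1 17.3 96.7  0.2 66.1 89.1] tcp [0.5243 0.1546 0.1768] o [-1.798e+02  1.000e-01  1.600e+01] F [-7.1  4.5  8.6] M [ 0.12  0.99 -0.1 ] op 0.153
time_s: 7.97
tcp_pos: [0.5287, 0.154, 0.2918]
orientation: [180.0, -0.7, 16.0]
ft_force: [-0.4, -0.2, -0.3]
opening: 0.985
t 7.97 J [15.  13.5 85.2  0.  80.6 89.1] tcp [0.5287 0.154  0.2918] o [180.   -0.7  16. ] F [-0.4 -0.2 -0.3] M [ 0.04 -0.04  0.03] op 0.985
```

View pics/w2.png

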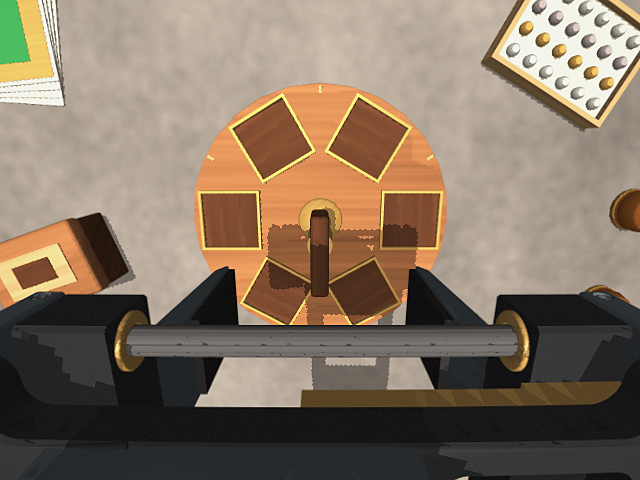

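```bash
python3 -m jog '[-1,-0.0092,-0.0204,0,0.1076, -1,-0.0092,-0.0204,0,0.1076, -1,-0.0092,-0.0204,0,0.1076, -1,-0.0092,-0.0204,0,0.1076, -1,-0.0092,-0.0204,0,0.1076, -1,-0.0092,-0.0204,0,0.1076, -1,-0.0092,-0.0204,0,0.1076, -1,-0.0092,-0.0204,0,0.1076, -1,-0.0092,-0.0204,0,0.1076, -1,-0.0092,-0.0204,0,0.1076, -1,-0.0092,-0.0204,0,0.1076, -1,-0.0092,-0.0204,0,0.1076]'; cat > look.py <<'E'
import sys
from meas import *
n=sys.argv[1]
st()
f=viewer.grab_frame("top"); g=viewer.grab_frame("side")
cv2.imwrite(f"pics/t{n}.png",f["color"]); cv2.imwrite(f"pics/s{n}.png",g["color"])
hf=cv2.cvtColor(f["color"],cv2.COLOR_BGR2HSV); hg=cv2.cvtColor(g["color"],cv2.COLOR_BGR2HSV)
for nm,q,h,t in(("top",f,hf,135),("side",g,hg,185)):
    cs,l=comps((h[...,1]<40)&(h[...,2]>t),25)
    for i,a,c in cs:
        if a<90:
            for z in (.09,.147):
                p=plane(q,[c],z)[0]
                if .3<p[0]<.75 and -.4<p[1]<.3: print(nm,a,c.round(1),z,p[:2].round(4))
w=viewer.grab_frame("wrist"); cv2.imwrite(f"pics/w{n}.png",w["color"])
E
python3 look.py 3
```

```text
time_s: 9.02
tcp_pos: [0.4143, -0.0923, 0.2841]
orientation: [-179.9, -0.0, 90.3]
ft_force: [-0.1, 0.1, -1.6]
opening: 0.997
t 9.02 J [-14.1   2.2  99.9   0.   78.1 -14.4] tcp [ 0.4143 -0.0923  0.2841] o [-179.9   -0.    90.3] F [-0.1  0.1 -1.6] M [ 0.04 -0.11  0.06] op 0.997
top 51 [431.1 209.3] 0.09 [ 0.6469 -0.247 ]
top 51 [431.1 209.3] 0.147 [ 0.6379 -0.2331]
top 28 [473.4 237. ] 0.09 [ 0.5802 -0.3462]
top 28 [473.4 237. ] 0.147 [ 0.5748 -0.327 ]
top 51 [440.4 267. ] 0.09 [ 0.5089 -0.2662]
top 51 [440.4 267. ] 0.147 [ 0.5072 -0.2513]
side 39 [340.7 192. ] 0.09 [ 0.6447 -0.2463]
side 39 [340.7 192. ] 0.147 [ 0.6054 -0.1637]
side 57 [439.3 197.5] 0.09 [ 0.3842 -0.3427]
side 57 [439.3 197.5] 0.147 [ 0.3658 -0.2524]
side 47 [388.4 200.4] 0.09 [ 0.5065 -0.2654]
side 47 [388.4 200.4] 0.147 [ 0.4784 -0.1813]
side 47 [434.  212.4] 0.09 [ 0.3758 -0.2643]
side 47 [434.  212.4] 0.147 [ 0.3581 -0.1802]
side 38 [395.9 245.1] 0.09 [ 0.4176 -0.0863]
side 38 [395.9 245.1] 0.147 [ 0.3966 -0.0165]
side 31 [202.3 301.7] 0.09 [0.7191 0.2818]
```

View pics/w3.png

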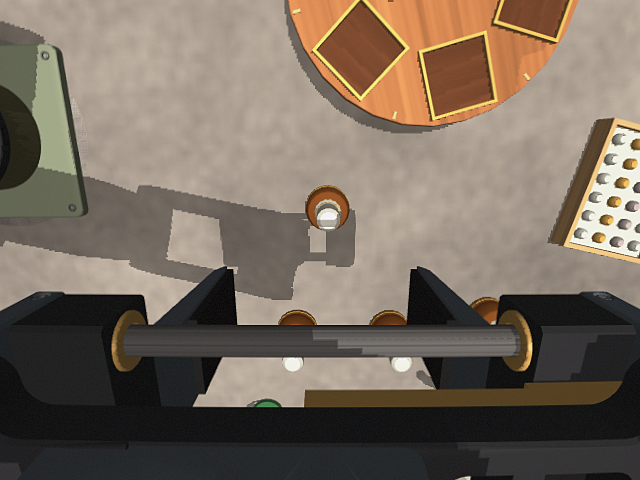

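View pics/t3.png

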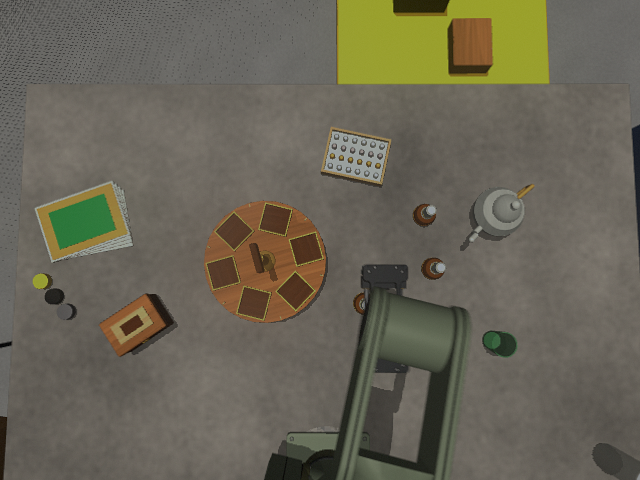

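View pics/s3.png

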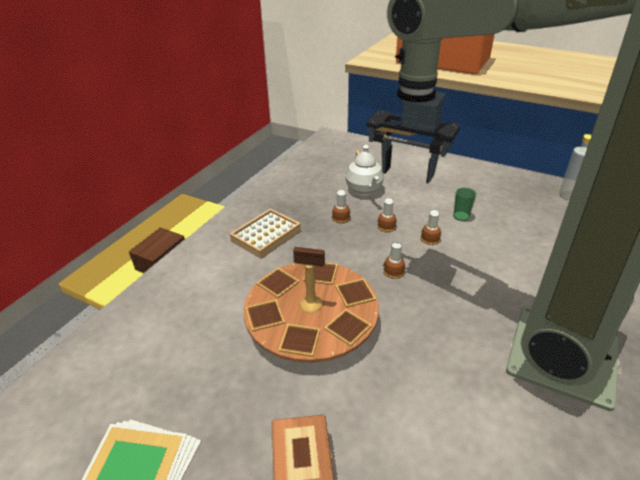

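The wrist view shows F3's stopper top near (328,222). The top view shows the knob turned to the stop.

```bash
cat > wr.py <<'E'
from meas import *
w=viewer.grab_frame("wrist"); h=cv2.cvtColor(w["color"],cv2.COLOR_BGR2HSV)
m=(h[...,1]<50)&(h[...,2]>205); m[:120]=0; m[300:]=0; m[:,:240]=0;m[:,405:]=0
cs,l=comps(m,40)
st()
for i,a,c in cs:
    ys,xs=np.where(l==i); (cc,rad)=cv2.minEnclosingCircle(np.c_[xs,ys].astype(np.float32)); print(a,c.round(1),np.round(cc,1),round(rad,1),plane(w,[cc],.09)[0].round(4),plane(w,[c],.09)[0].round(4))
E
python3 wr.py; python3 - <<'E'
from meas import *
f=viewer.grab_frame("top")
hsv=cv2.cvtColor(f["color"],cv2.COLOR_BGR2HSV)
m=(hsv[...,0]<25)&(hsv[...,1]>100)&(hsv[...,2]<98); m[:190]=0;m[335:]=0;m[:,:195]=0;m[:,340:]=0
cs,l=comps(m,500)
W=np.array([plane(f,[c],.057)[0][:2] for i,a,c in cs]); c=W.mean(0); print(len(W),c, np.degrees(np.arctan2(*(W-c).T[::-1])).round(1))
E
```

```text
t 9.22 J [-14.    2.2  99.8   0.   78.1 -13.8] tcp [ 0.4151 -0.0915  0.2846] o [-1.799e+02 -1.000e-01  8.980e+01] F [0.2 0.4 0.5] M [-0.   -0.05  0.02] op 0.996
178 [326.6 215.5] [326. 216.] 10.2 [ 0.4196 -0.087   0.09  ] [ 0.4201 -0.0864  0.09  ]
6 [0.52561444 0.15588692] [ -13.9   46.1  -73.9  106.1 -134.1  166. ]
```

```bash
python3 - <<'E'
from h import *
w=viewer.grab_frame("wrist"); im=w["color"][170:250,280:380].copy()
im=cv2.resize(im,None,fx=6,fy=6,interpolation=cv2.INTER_NEAREST)
for y,col in((-.0905,(0,255,0)),(-.087,(0,0,255))):
    t=np.linspace(0,2*np.pi,60)
    for z,rr in((.09,.013),(0,.028)):
        p=proj(w,np.c_[.419+rr*np.cos(t),y+rr*np.sin(t),np.full(60,z)])
        cv2.polylines(im,[((p-[280,170])*6+3).astype(int).reshape(-1,1,2)],True,col,1)
cv2.imwrite("pics/z3.png",im)
E
```

```text
(no output)
```

View pics/z3.png

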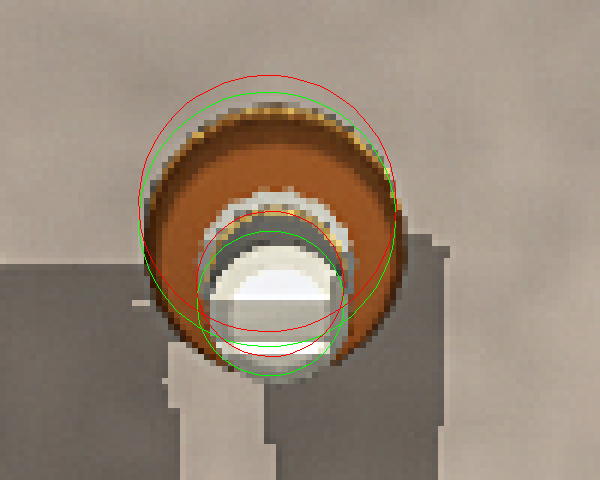

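Overlaying the known circle sizes puts F3 at about (0.420,-0.092), in agreement with the top camera; the centroid was biased by the shadow. I'll descend to the stopper.

```bash
python3 -m jog '[-1,0.005,0,-0.03,0, -1,0,-0.0005,-0.03,0, -1,0,0,-0.03,0, -1,0,0,-0.03,0, -1,0,0,-0.03,0, -1,0,0,-0.03,0, -1,0,0,-0.025,0, -1,0,0,-0.015,0, -1,0,0,-0.01,0, -1,0,0,-0.005,0, -1,0,0,0,0, -1,0,0,0,0]' 25; python3 - <<'E'
from h import *
st(); f=viewer.grab_frame("side"); cv2.imwrite("pics/s4.png",cv2.resize(f["color"][120:320,300:500],None,fx=3,fy=3))
E
```

```text
time_s: 10.32
tcp_pos: [0.421, -0.0917, 0.0506]
orientation: [180.0, -0.0, 90.0]
ft_force: [-0.4, -0.6, 0.2]
opening: 0.998
t 10.32 J [-13.8  16.2 120.9   0.   42.9 -13.8] tcp [ 0.421  -0.0917  0.0506] o [180.  -0.  90.] F [-0.4 -0.6  0.2] M [ 0.02 -0.12 -0.01] op 0.998
```

View pics/s4.png

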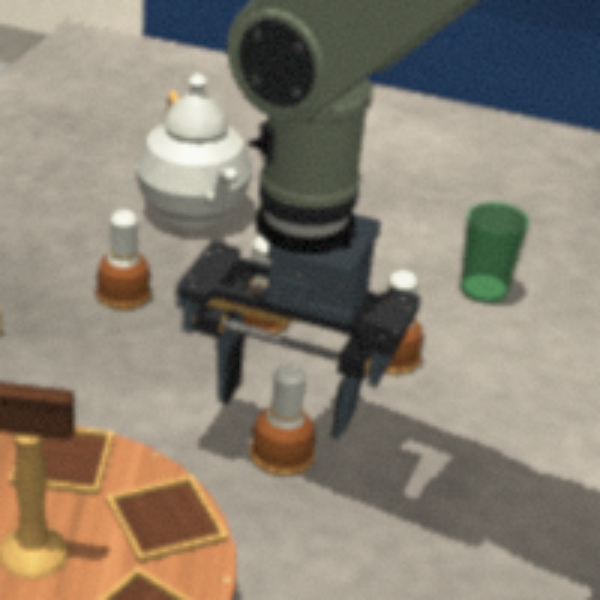

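```bash
python3 -m jog '[1,0,0,0,0, 1,0,0,0,0, 1,0,0,0,0, 1,0,0,0,0, 1,0,0,0,0, 1,0,0,0,0, 1,0,0,0,0, 1,0,0,0,0, 1,0,0,0,0, 1,0,0,0,0, 1,0,0,0,0, 1,0,0,0,0]' 25;python3 -m jog '[1,0,0,0,0, 1,0,0,0,0, 1,0,0,0,0]'; python3 -c "
from h import *; st()"
```

```text
time_s: 11.37
tcp_pos: [0.4204, -0.0921, 0.0504]
orientation: [-180.0, -0.0, 90.0]
ft_force: [-0.3, 0.8, -0.6]
opening: 0.277
time_s: 11.62
tcp_pos: [0.4204, -0.0921, 0.0504]
orientation: [-180.0, -0.0, 90.0]
ft_force: [-0.7, -1.0, -1.4]
opening: 0.281
t 11.62 J [-13.9  16.2 120.9  -0.   42.9 -13.8] tcp [ 0.4204 -0.0921  0.0504] o [-180.   -0.   90.] F [-0.7 -1.  -1.4] M [-0.07 -0.   -0.01] op 0.281
```

```bash
python3 -m jog '[1,0,0,0.01,0, 1,0,0,0.02,0, 1,0,0,0.03,0, 1,0,0,0.03,0, 1,0,0,0.03,0, 1,0,0,0.03,0, 1,0,0,0.03,0, 1,0,0,0.03,0, 1,0,0,0.025,0, 1,0,0,0.015,0, 1,0,0,0,0, 1,0,0,0,0]'; python3 - <<'E'
from h import *
st()
for n in("side","top","wrist"):
    f=viewer.grab_frame(n); cv2.imwrite(f"pics/{n}5.png",f["color"] )
E
```

```text
time_s: 12.62
tcp_pos: [0.4204, -0.0921, 0.3003]
orientation: [180.0, 0.0, 90.0]
ft_force: [-0.2, -0.6, -2.3]
opening: 0.28
t 12.62 J [-13.9   2.3  97.5   0.   80.2 -13.8] tcp [ 0.4204 -0.0921  0.3003] o [180.   0.  90.] F [-0.2 -0.6 -2.3] M [ 0.03 -0.13 -0.  ] op 0.28
```

View pics/side5.png

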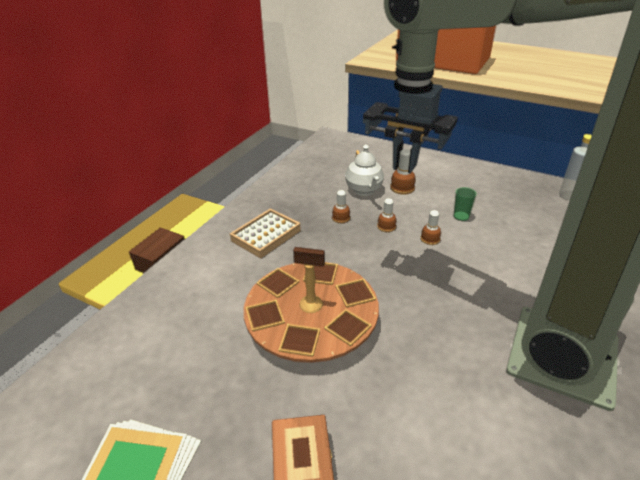

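View pics/wrist5.png

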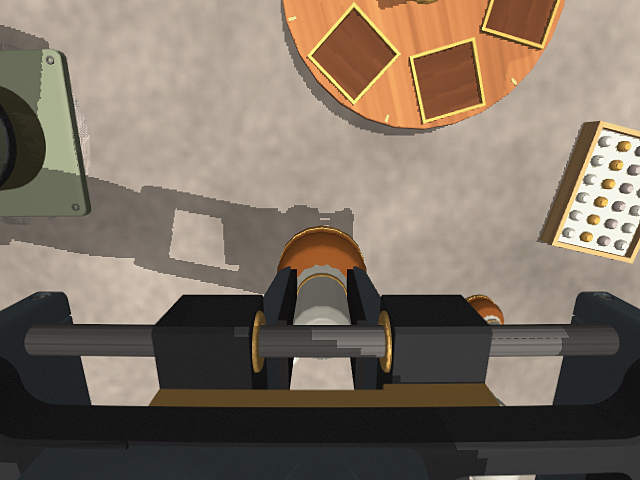

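The flacon is held upright between the pads, with its body at rows 226–270 around column 322. I'll check its offset along tool x.

```bash
cat > held.py <<'E'
from h import *
# held flacon offset along tool x: compare topmost amber row in the wrist image with prediction
s=status.get_state(); w=viewer.grab_frame("wrist"); t=s["tcp_pos"]; yaw=np.radians(s["orientation"][2]); 
h=cv2.cvtColor(w["color"],cv2.COLOR_BGR2HSV)
m=(h[...,0]<30)&(h[...,1]>110); m[:150]=0;m[300:]=0;m[:,:265]=0;m[:,380:]=0
cs,l=comps(m,100); i=max(cs,key=lambda c:c[1])[0]; ys,xs=np.where(l==i); print("top row",ys.min(),"cols",xs.min(),xs.max(), "colmid",xs[ys<ys.min()+8].mean())
u=np.array([np.cos(yaw),np.sin(yaw),0]); v=np.array([-u[1],u[0],0])
a=np.linspace(0,2*np.pi,90)
for off in(-.004,-.002,0,.002,.004):
    best=999
    for z,rr in((0,.028),(.003,.028),(.02,.028),(.03,.028)):
        c=t+u*off+[0,0,z-.050]; p=proj(w,c+np.outer(np.cos(a),u)*rr+np.outer(np.sin(a),v)*rr); best=min(best,p[:,1].min())
    print(off,round(best,1))
st()
E
python3 held.py
python3 -m jog '[1,0.006,0.028,0,0.0234, 1,0.006,0.029,0,0.0234, 1,0.006,0.029,0,0.0234, 1,0.006,0.029,0,0.0234, 1,0.006,0.029,0,0.0234, 1,0.0064,0.029,0,0.0234, 1,0.0064,0.029,0,0.0234, 1,0.0064,0.029,0,0.0234, 1,0.0064,0.029,0,0.0234, 1,0.0064,0.029,0,0.0234, 1,0.0064,0.029,0,0.0234, 1,0.0064,0.029,0,0.0234]';python3 -m jog '[1,0,0,0,0, 1,0,0,0,0]'
```

```text
top row 225 cols 277 365 colmid 321.27354260089686
-0.004 229.5
-0.002 226.5
0 223.4
0.002 220.4
0.004 217.3
t 12.82 J [-13.9   2.4  97.6   0.   80.2 -13.8] tcp [ 0.4197 -0.0919  0.2988] o [-179.8   -0.    90. ] F [ 0.7  0.4 -0.9] M [ 0.   -0.1   0.03] op 0.283
time_s: 13.82
tcp_pos: [0.495, 0.2563, 0.299]
orientation: [-179.9, 0.0, 106.1]
ft_force: [1.5, -0.3, -2.6]
opening: 0.281
time_s: 13.98
tcp_pos: [0.4949, 0.2558, 0.2986]
orientation: [-179.8, 0.1, 106.2]
ft_force: [0.1, 0.3, -1.9]
opening: 0.279
```

```bash
python3 -m jog '[1,0.0015,0.001,-0.02,0, 1,0,0,-0.03,0, 1,0,0,-0.03,0, 1,0,0,-0.03,0, 1,0,0,-0.025,0, 1,0,0,-0.015,0, 1,0,0,-0.01,0, 1,0,0,-0.008,0, 1,0,0,-0.006,0, 1,0,0,-0.004,0, 1,0,0,0,0, 1,0,0,0,0]'; python3 - <<'E'
from h import *
st()
f=viewer.grab_frame("wrist"); cv2.imwrite("pics/w6.png",f["color"])
f=viewer.grab_frame("side"); cv2.imwrite("pics/s6.png",cv2.resize(f["color"][180:380,220:420],None,fx=3,fy=3))
E
```

```text
time_s: 14.98
tcp_pos: [0.4972, 0.256, 0.1231]
orientation: [179.9, -0.0, 106.0]
ft_force: [0.7, -0.0, -2.1]
opening: 0.277
t 14.98 J [26.1 21.  99.5 -0.  59.3 10. ] tcp [0.4972 0.256  0.1231] o [179.9  -0.  106. ] F [ 0.7 -0.  -2.1] M [ 0.06 -0.18 -0.01] op 0.277
```

View pics/s6.png

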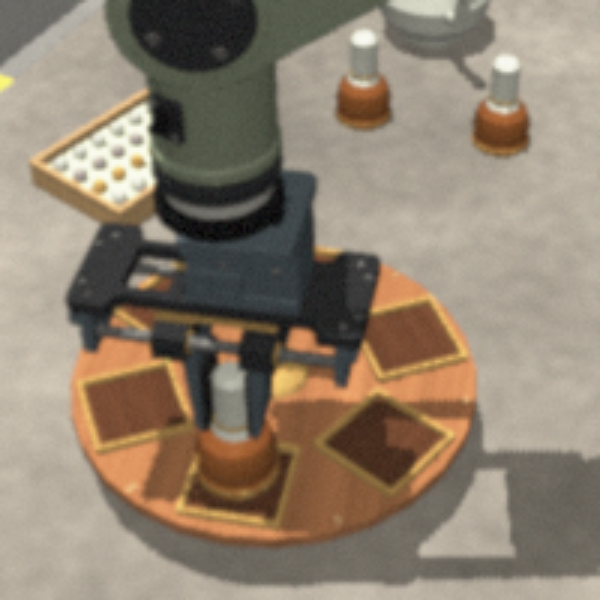

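View pics/w6.png

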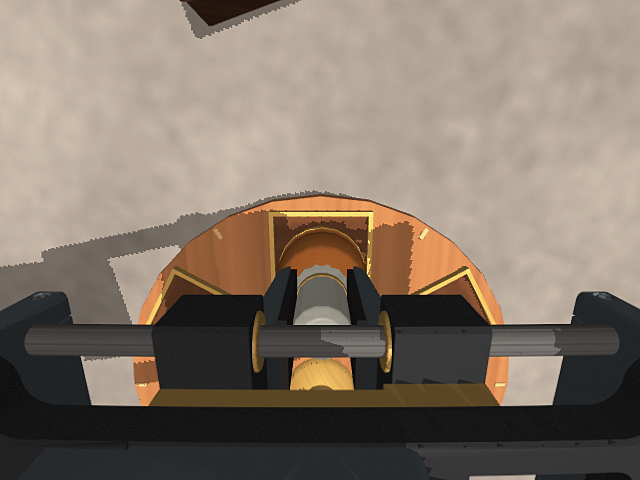

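The flacon is centred across its well: the rim spans columns 270–372 and the flacon sits at column 321. I'll check it radially.

```bash
cat > wellchk.py <<'E'
from h import *
s=status.get_state(); w=viewer.grab_frame("wrist"); t=s["tcp_pos"]; yaw=np.radians(s["orientation"][2]); u=np.array([np.cos(yaw),np.sin(yaw)])
h=cv2.cvtColor(w["color"],cv2.COLOR_BGR2HSV)
m=(h[...,0]>18)&(h[...,0]<32)&(h[...,1]>120)&(h[...,2]>120)
rows=[np.where(m[150:260,c])[0].min()+150 for c in range(285,360,5) if m[150:260,c].any()]
print("rim outer row",np.median(rows))
for e in (int(np.median(rows)),):
    P=plane(w,[[321,e]],.063)[0]; print("radial of outer rim edge from tcp",(P[:2]-t[:2])@u,"(want .035)")
row=int(np.median(rows))+8
c=np.where(m[row,240:400])[0]+240; print("rim cols",c.min(),c.max(), "lateral of rim mid", (plane(w,[[(c.min()+c.max()+1)/2,row]],.063)[0][:2]-t[:2])@np.array([-u[1],u[0]]))
st()
E
python3 wellchk.py
```

```text
rim outer row 212.0
radial of outer rim edge from tcp 0.03344331370025568 (want .035)
rim cols 269 372 lateral of rim mid 5.8274574043969414e-05
t 15.13 J [26.1 21.  99.5 -0.  59.3 10. ] tcp [0.4973 0.2562 0.1233] o [179.9  -0.  106.1] F [-0.  -0.1 -1.5] M [ 0.03 -0.15  0.03] op 0.279
```

```bash
python3 -m jog '[1,0,0,-0.006,0, 1,0,0,-0.005,0, 1,0,0,-0.003,0, 1,0,0,-0.0015,0, 1,0,0,0,0]'; python3 -m jog '[-1,0,0,0,0, -1,0,0,0,0, -1,0,0,0,0, -1,0,0,0,0, -1,0,0,0,0, -1,0,0,0,0, -1,0,0,0.01,0, -1,0,0,0.03,0, -1,0,0,0.03,0, -1,0,0,0.03,0, -1,0,0,0.04,0, -1,0,0,0.04,0]'; python3 - <<'E'
from h import *
st()
f=viewer.grab_frame("wrist"); cv2.imwrite("pics/w7.png",f["color"])
E
```

```text
time_s: 15.55
tcp_pos: [0.4964, 0.2558, 0.1074]
orientation: [-180.0, 0.0, 106.0]
ft_force: [-2.3, -0.9, 3.8]
opening: 0.278
time_s: 16.55
tcp_pos: [0.4962, 0.2556, 0.2891]
orientation: [-180.0, 0.0, 106.0]
ft_force: [1.0, 0.9, -0.3]
opening: 0.997
t 16.55 J [26.1 14.7 84.  -0.  81.3 10. ] tcp [0.4962 0.2556 0.2891] o [-180.    0.  106.] F [ 1.   0.9 -0.3] M [-0.02 -0.22  0.01] op 0.997
```

View pics/w7.png

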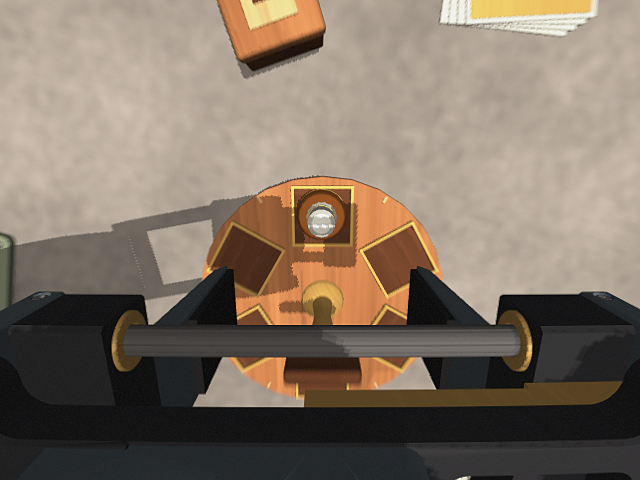

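F3 stands in its well: the rim spans columns 291–355 and the stopper is at (321,220). I'll re-measure the others before moving.

```bash
python3 look.py 8
```

```text
t 16.6 J [26.1 14.3 83.2  0.  81.5 10. ] tcp [0.4998 0.2575 0.2985] o [179.1  -0.2 106. ] F [3.  0.8 5.3] M [ 0.14 -0.25 -0.03] op 1.004
top 60 [430.8 209.5] 0.09 [ 0.6464 -0.2462]
top 60 [430.8 209.5] 0.147 [ 0.6375 -0.2323]
top 34 [473.4 236.8] 0.09 [ 0.5808 -0.3462]
top 34 [473.4 236.8] 0.147 [ 0.5753 -0.3271]
top 72 [440.1 267.2] 0.09 [ 0.5084 -0.2654]
top 72 [440.1 267.2] 0.147 [ 0.5067 -0.2505]
top 76 [440.9 322.8] 0.09 [ 0.3782 -0.2645]
top 76 [440.9 322.8] 0.147 [ 0.3834 -0.2497]
side 46 [340.1 176.1] 0.09 [ 0.6854 -0.3266]
side 46 [340.1 176.1] 0.147 [ 0.6429 -0.2376]
side 44 [390.1 250.5] 0.09 [ 0.4227 -0.06  ]
side 44 [390.1 250.5] 0.147 [0.4012 0.0077]
side 29 [398.6 254.6] 0.09 [ 0.3991 -0.0546]
side 29 [398.6 254.6] 0.147 [0.3795 0.0126]
```

View pics/t8.png

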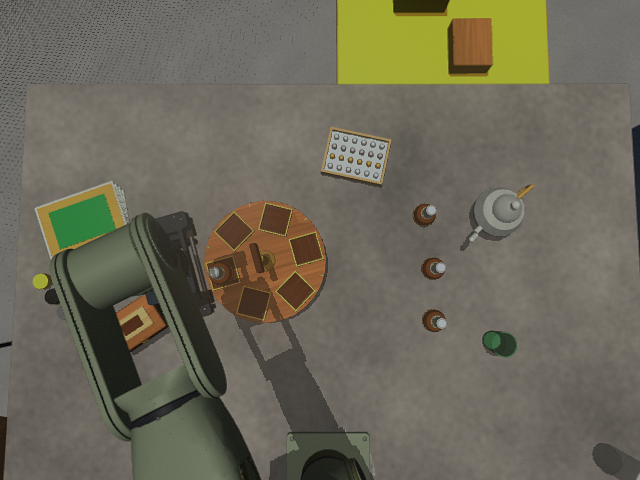

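```bash
python3 -m jog '[-1,0.001,-0.04,0,-0.0235, -1,0.001,-0.04,0,-0.0235, -1,0.001,-0.04,0,-0.0235, -1,0.001,-0.04,0,-0.0235, -1,0.001,-0.04,0,-0.0235, -1,0.001,-0.04,0,-0.0235, -1,0.001,-0.04,0,-0.0235, -1,0.001,-0.04,0,-0.0235, -1,0.001,-0.04,0,-0.0235, -1,0.001,-0.04,0,-0.0235, -1,0.001,-0.04,0,-0.0235, -1,0.001,-0.04,0,-0.0225]'; python3 -m jog '[-1,0,-0.03,0,0, -1,0,-0.012,0,0, -1,0,0,0,0, -1,0,0,0,0]'; cat > zw.py <<'E'
import sys
from h import *
x,y,n=float(sys.argv[1]),float(sys.argv[2]),sys.argv[3]
st()
w=viewer.grab_frame("wrist"); c=proj(w,[[x,y,.05]])[0].astype(int); x0,y0=max(c[0]-50,0),max(c[1]-45,0)
im=cv2.resize(w["color"][y0:y0+90,x0:x0+100],None,fx=6,fy=6,interpolation=cv2.INTER_NEAREST)
t=np.linspace(0,2*np.pi,60)
for z,rr in((.09,.013),(.0,.028)):
    p=proj(w,np.c_[x+rr*np.cos(t),y+rr*np.sin(t),np.full(60,z)])
    cv2.polylines(im,[((p-[x0,y0])*6+3).astype(int).reshape(-1,1,2)],True,(0,255,0),1)
cv2.imwrite(f"pics/{n}.png",im)
E
python3 zw.py .509 -.266 z9
```

```text
time_s: 17.75
tcp_pos: [0.5075, -0.2257, 0.2851]
orientation: [-179.8, -0.1, 89.9]
ft_force: [0.3, 0.6, 0.6]
opening: 1.005
time_s: 18.08
tcp_pos: [0.5082, -0.2654, 0.2856]
orientation: [-179.9, -0.1, 89.9]
ft_force: [0.1, -0.1, -0.4]
opening: 1.0
t 18.08 J [-28.8  16.3  82.3   0.1  81.6 -28.7] tcp [ 0.5082 -0.2654  0.2856] o [-1.799e+02 -1.000e-01  8.990e+01] F [ 0.1 -0.1 -0.4] M [ 0.05 -0.14 -0.04] op 1.0
```

View pics/z9.png

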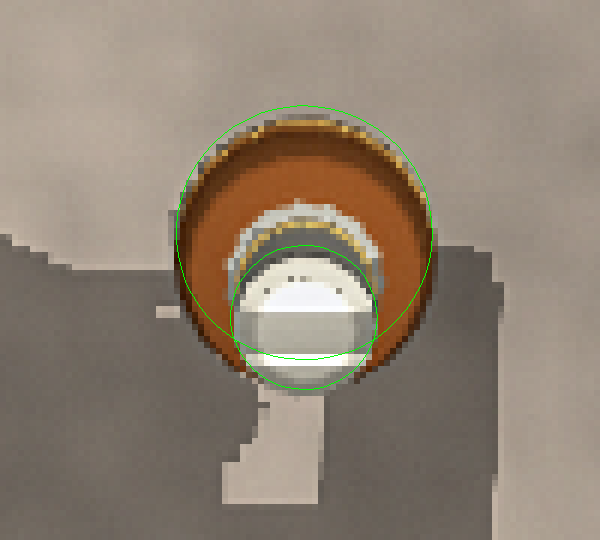

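The overlay matches F2 at (0.509,-0.2665). Descending and gripping.

```bash
python3 -m jog '[-1,0.001,-0.001,-0.03,0, -1,0,0,-0.03,0, -1,0,0,-0.03,0, -1,0,0,-0.03,0, -1,0,0,-0.03,0, -1,0,0,-0.03,0, -1,0,0,-0.025,0, -1,0,0,-0.015,0, -1,0,0,-0.01,0, -1,0,0,-0.005,0, -1,0,0,0,0, 1,0,0,0,0]' 25; python3 -m jog '[1,0,0,0,0, 1,0,0,0,0, 1,0,0,0,0, 1,0,0,0,0, 1,0,0,0,0, 1,0,0,0,0, 1,0,0,0,0, 1,0,0,0,0, 1,0,0,0,0, 1,0,0,0,0, 1,0,0,0,0, 1,0,0,0,0]' 25;python3 -m jog '[1,0,0,0,0, 1,0,0,0,0]'; python3 -c "
from h import *; st()"
```

```text
time_s: 19.13
tcp_pos: [0.5106, -0.2668, 0.0529]
orientation: [179.9, 0.0, 90.0]
ft_force: [0.2, 0.6, -0.1]
opening: 0.953
time_s: 20.13
tcp_pos: [0.5096, -0.267, 0.0518]
orientation: [-180.0, -0.0, 89.9]
ft_force: [-0.5, -0.3, -0.3]
opening: 0.279
time_s: 20.3
tcp_pos: [0.5097, -0.267, 0.0518]
orientation: [-180.0, -0.0, 89.9]
ft_force: [-0.1, -0.3, -1.3]
opening: 0.278
t 20.3 J [-28.8  26.8 102.1   0.   51.2 -28.7] tcp [ 0.5097 -0.267   0.0518] o [-180.    -0.    89.9] F [-0.1 -0.3 -1.3] M [-0.03 -0.06 -0.  ] op 0.278
```

```bash
python3 -m jog '[1,0,0,0.01,0, 1,0,0,0.02,0, 1,0,0,0.03,0, 1,0,0,0.03,0, 1,0,0,0.03,0, 1,0,0,0.03,0, 1,0,0,0.03,0, 1,0,0,0.03,0, 1,0,0,0.025,0, 1,0,0,0.015,0, 1,0,0.01,0,0, 1,0,0.02,0,0]'; python3 held.py;  python3 -m jog '[1,0.0074,0.037,0,-0.0638, 1,0.0074,0.039,0,-0.0638, 1,0.0074,0.039,0,-0.0638, 1,0.0074,0.039,0,-0.0638, 1,0.0074,0.039,0,-0.0638, 1,0.0074,0.039,0,-0.0638, 1,0.0074,0.039,0,-0.0638, 1,0.0074,0.039,0,-0.0638, 1,0.0074,0.039,0,-0.0638, 1,0.0074,0.039,0,-0.0638, 1,0.0074,0.039,0,-0.0638, 1,0.0074,0.03,0,-0.0638]';python3 -m jog '[1,0,0.011,0,0, 1,0,0,0,0, 1,0,0,0,0]'
```

```text
time_s: 21.3
tcp_pos: [0.5099, -0.2378, 0.3026]
orientation: [179.9, 0.1, 89.8]
ft_force: [0.5, 0.1, -3.0]
opening: 0.284
top row 226 cols 277 365 colmid 320.8872727272727
-0.004 229.3
-0.002 226.3
0 223.3
0.002 220.2
0.004 217.1
t 21.35 J [-25.9  14.6  82.3   0.2  83.2 -25.9] tcp [ 0.5092 -0.2327  0.3018] o [-180.    -0.3   90. ] F [-0.2  4.4 -2.3] M [ 0.24 -0.01 -0.  ] op 0.276
time_s: 22.35
tcp_pos: [0.5972, 0.2236, 0.3005]
orientation: [-179.9, 0.1, 46.0]
ft_force: [0.2, -0.1, -1.9]
opening: 0.277
time_s: 22.6
tcp_pos: [0.5976, 0.2308, 0.3009]
orientation: [-180.0, 0.2, 46.2]
ft_force: [-0.6, -1.2, -1.6]
opening: 0.28
```

```bash
python3 -m jog '[1,0.001,0.0005,-0.02,0, 1,0,0,-0.03,0, 1,0,0,-0.03,0, 1,0,0,-0.03,0, 1,0,0,-0.025,0, 1,0,0,-0.015,0, 1,0,0,-0.01,0, 1,0,0,-0.008,0, 1,0,0,-0.006,0, 1,0,0,-0.004,0, 1,0,0,0,0, 1,0,0,0,0]'; python3 wellchk.py; python3 held.py; python3 - <<'E'
from h import *
f=viewer.grab_frame("wrist"); cv2.imwrite("pics/w10.png",f["color"])
E
```

```text
time_s: 23.6
tcp_pos: [0.6, 0.2314, 0.1247]
orientation: [180.0, -0.1, 46.1]
ft_force: [-0.4, -0.5, -1.9]
opening: 0.279
rim outer row 214.0
radial of outer rim edge from tcp 0.032671119881405884 (want .035)
rim cols 269 372 lateral of rim mid -0.0009065857551291476
t 23.65 J [20.1 27.9 87.6 -0.  64.3 64. ] tcp [0.6001 0.2316 0.1249] o [ 1.80e+02 -1.00e-01  4.61e+01] F [ 0.2  0.1 -1.1] M [ 0.01 -0.05 -0.03] op 0.281
top row 198 cols 265 379 colmid 320.482428115016
-0.004 230.6
-0.002 227.6
0 224.5
0.002 221.5
0.004 218.4
t 23.7 J [20.1 27.9 87.6 -0.  64.3 64. ] tcp [0.6001 0.2316 0.1249] o [ 1.799e+02 -1.000e-01  4.610e+01] F [-0.7 -0.4 -0.9] M [-0.01 -0.04 -0.  ] op 0.276
```

View pics/w10.png

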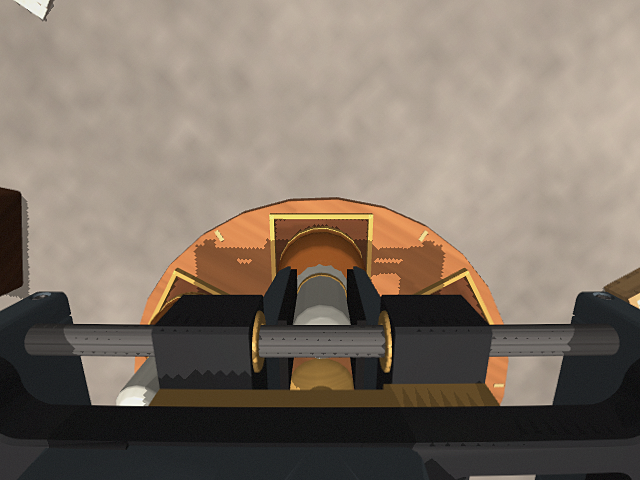

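```bash
python3 -m jog '[1,-0.0007,-0.0007,-0.006,0, 1,0,0,-0.005,0, 1,0,0,-0.003,0, 1,0,0,-0.0018,0, 1,0,0,0,0]'; python3 -m jog '[-1,0,0,0,0, -1,0,0,0,0, -1,0,0,0,0, -1,0,0,0,0, -1,0,0,0,0, -1,0,0,0,0, -1,0,0,0.01,0, -1,0,0,0.03,0, -1,0,0,0.03,0, -1,0,0,0.03,0, -1,0,0,0.04,0, -1,0,0,0.04,0]'; python3 look.py 11
```

```text
time_s: 24.17
tcp_pos: [0.5984, 0.2307, 0.1087]
orientation: [-180.0, 0.0, 46.1]
ft_force: [-2.2, -0.3, 4.5]
opening: 0.279
time_s: 25.17
tcp_pos: [0.5983, 0.2305, 0.2903]
orientation: [-180.0, 0.0, 46.1]
ft_force: [0.3, 0.7, -0.4]
opening: 0.998
t 25.17 J [20.  22.6 72.2 -0.  85.2 64. ] tcp [0.5983 0.2305 0.2903] o [-180.     0.    46.1] F [ 0.3  0.7 -0.4] M [ 0.01 -0.12 -0.  ] op 0.998
top 67 [430.6 209.7] 0.09 [ 0.6459 -0.2457]
top 67 [430.6 209.7] 0.147 [ 0.637  -0.2318]
top 46 [225.5 225.8] 0.09 [0.607  0.2448]
top 46 [225.5 225.8] 0.147 [0.6002 0.2327]
top 36 [473.5 236.9] 0.09 [ 0.5806 -0.3464]
top 36 [473.5 236.9] 0.147 [ 0.5751 -0.3272]
top 76 [440.9 322.8] 0.09 [ 0.3782 -0.2645]
top 76 [440.9 322.8] 0.147 [ 0.3834 -0.2497]
side 46 [340.8 191.9] 0.09 [ 0.6445 -0.2469]
side 46 [340.8 191.9] 0.147 [ 0.6053 -0.1642]
side 50 [434.1 212.3] 0.09 [ 0.3757 -0.2651]
side 50 [434.1 212.3] 0.147 [ 0.358 -0.181]
side 45 [242.1 233.9] 0.147 [0.7323 0.1036]
side 57 [259.4 286.8] 0.09 [0.635  0.1875]
side 57 [259.4 286.8] 0.147 [0.5965 0.2353]
side 86 [297.4 312.5] 0.09 [0.5212 0.2171]
side 86 [297.4 312.5] 0.147 [0.4918 0.2626]
side 66 [355.1 369. ] 0.09 [0.3553 0.2926]
```

View pics/w11.png

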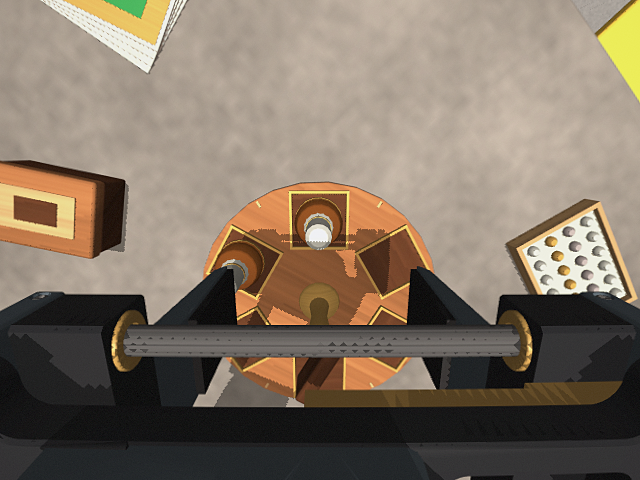

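View pics/t11.png

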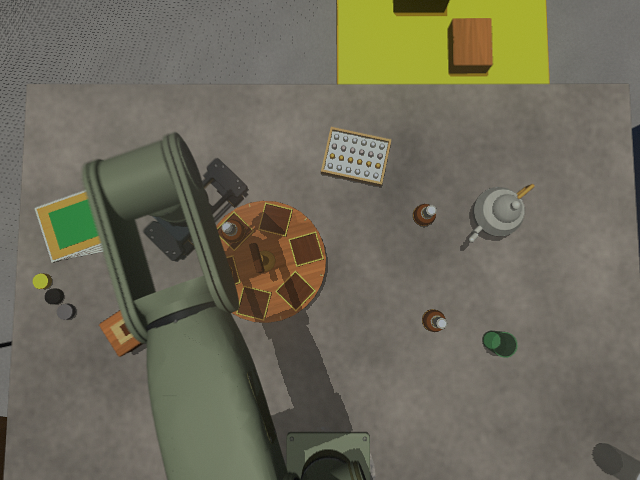

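F2 stands centred in its well: rim columns 290–350, stopper at (320,235). On to F4.

```bash
python3 -m jog '[-1,-0.0157,-0.0355,0,0.0638, -1,-0.0157,-0.0355,0,0.0638, -1,-0.0157,-0.0355,0,0.0638, -1,-0.0157,-0.0355,0,0.0638, -1,-0.0157,-0.0355,0,0.0638, -1,-0.0157,-0.0355,0,0.0638, -1,-0.0157,-0.0355,0,0.0638, -1,-0.0157,-0.0355,0,0.0638, -1,-0.0157,-0.0355,0,0.0638, -1,-0.0157,-0.0355,0,0.0638, -1,-0.0157,-0.0355,0,0.0638, -1,-0.0157,-0.0355,0,0.0638]'; python3 -m jog '[-1,-0.0157,-0.0355,0,0, -1,-0.0104,-0.024,0,0, -1,-0.005,-0.01,0,0, -1,0,0,0,0, -1,0,0,0,0]'; python3 zw.py .3785 -.265 z12
```

```text
time_s: 26.32
tcp_pos: [0.4088, -0.1964, 0.2875]
orientation: [-179.9, -0.0, 90.1]
ft_force: [0.5, -0.1, -0.1]
opening: 1.0
time_s: 26.73
tcp_pos: [0.3792, -0.2642, 0.2876]
orientation: [-180.0, -0.1, 89.9]
ft_force: [0.1, 0.9, -0.1]
opening: 0.999
t 26.73 J [-36.3   5.7  95.6   0.1  78.9 -36.2] tcp [ 0.3792 -0.2642  0.2876] o [-1.80e+02 -1.00e-01  8.99e+01] F [ 0.1  0.9 -0.1] M [-0.03 -0.07 -0.04] op 0.999
```

View pics/z12.png

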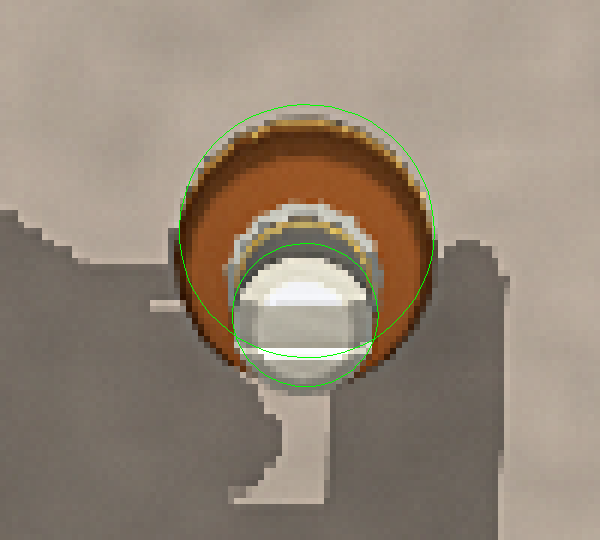

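```bash
python3 -m jog '[-1,-0.001,-0.0022,-0.03,0, -1,0,0,-0.03,0, -1,0,0,-0.03,0, -1,0,0,-0.03,0, -1,0,0,-0.03,0, -1,0,0,-0.03,0, -1,0,0,-0.025,0, -1,0,0,-0.016,0, -1,0,0,-0.011,0, -1,0,0,-0.005,0, -1,0,0,0,0, 1,0,0,0,0]' 25; python3 -m jog '[1,0,0,0,0, 1,0,0,0,0, 1,0,0,0,0, 1,0,0,0,0, 1,0,0,0,0, 1,0,0,0,0, 1,0,0,0,0, 1,0,0,0,0, 1,0,0,0,0, 1,0,0,0,0, 1,0,0,0,0, 1,0,0,0,0]' 25;python3 -m jog '[1,0,0,0,0, 1,0,0,0,0]'; python3 -c "
from h import *; st()"
```

```text
time_s: 27.78
tcp_pos: [0.3792, -0.2664, 0.0515]
orientation: [180.0, 0.0, 90.0]
ft_force: [-0.2, -0.2, 0.8]
opening: 0.955
time_s: 28.78
tcp_pos: [0.3783, -0.2669, 0.0511]
orientation: [-180.0, -0.0, 89.9]
ft_force: [-0.1, -0.2, -0.8]
opening: 0.278
time_s: 28.95
tcp_pos: [0.3784, -0.2669, 0.0511]
orientation: [-180.0, -0.0, 89.9]
ft_force: [-0.3, -0.3, -0.8]
opening: 0.28
t 28.95 J [-36.6  18.5 116.9   0.   44.6 -36.6] tcp [ 0.3784 -0.2669  0.0511] o [-180.    -0.    89.9] F [-0.3 -0.3 -0.8] M [-0.04 -0.03  0.  ] op 0.28
```

```bash
python3 -m jog '[1,0,0,0.01,0, 1,0,0,0.02,0, 1,0,0,0.03,0, 1,0,0,0.03,0, 1,0,0,0.03,0, 1,0,0,0.03,0, 1,0,0,0.03,0, 1,0,0,0.03,0, 1,0,0,0.025,0, 1,0,0,0.015,0, 1,0,0,0,0, 1,0,0,0,0]'; python3 held.py;  python3 -m jog '[1,0.0038,0.0373,0,0.1108, 1,0.0038,0.0373,0,0.1108, 1,0.0038,0.0373,0,0.1108, 1,0.0038,0.0373,0,0.1108, 1,0.0038,0.0373,0,0.1108, 1,0.0038,0.0373,0,0.1108, 1,0.0038,0.0373,0,0.1108, 1,0.0038,0.0373,0,0.1108, 1,0.0038,0.0373,0,0.1108, 1,0.0038,0.0373,0,0.1108, 1,0.0038,0.0373,0,0.1108, 1,0.0038,0.0373,0,0.1108]';python3 -m jog '[1,0,0,0,0, 1,0,0,0,0, 1,0,0,0,0]'
```

```text
time_s: 29.95
tcp_pos: [0.3784, -0.267, 0.3011]
orientation: [180.0, 0.0, 89.9]
ft_force: [-0.3, -0.1, -1.7]
opening: 0.278
top row 225 cols 277 365 colmid 321.10196078431375
-0.004 229.4
-0.002 226.4
0 223.3
0.002 220.3
0.004 217.2
t 30.0 J [-36.6   5.4  94.1   0.   80.6 -36.6] tcp [ 0.3779 -0.2666  0.3   ] o [-1.799e+02 -1.000e-01  8.990e+01] F [ 0.1 -0.2 -1.1] M [-0.01 -0.06 -0.03] op 0.282
time_s: 31.0
tcp_pos: [0.4228, 0.1822, 0.2991]
orientation: [-179.9, -0.2, 166.5]
ft_force: [1.2, -0.3, -1.1]
opening: 0.278
time_s: 31.25
tcp_pos: [0.4232, 0.1801, 0.2996]
orientation: [-179.9, -0.2, 166.1]
ft_force: [-0.9, -0.2, -1.2]
opening: 0.281
```

```bash
python3 -m jog '[1,0,0.0005,-0.02,0, 1,0,0,-0.03,0, 1,0,0,-0.03,0, 1,0,0,-0.03,0, 1,0,0,-0.025,0, 1,0,0,-0.015,0, 1,0,0,-0.01,0, 1,0,0,-0.008,0, 1,0,0,-0.006,0, 1,0,0,-0.003,0, 1,0,0,0,0, 1,0,0,0,0]'; python3 wellchk.py;  python3 - <<'E'
from h import *
f=viewer.grab_frame("wrist"); cv2.imwrite("pics/w13.png",f["color"])
E
```

```text
time_s: 32.25
tcp_pos: [0.4244, 0.181, 0.1246]
orientation: [180.0, 0.0, 166.1]
ft_force: [-0.1, 1.1, -0.7]
opening: 0.279
rim outer row 214.5
radial of outer rim edge from tcp 0.03229278710927766 (want .035)
rim cols 269 372 lateral of rim mid 0.001329491285309503
t 32.3 J [ 21.7  12.8 111.7   0.   55.4 -54.4] tcp [0.4245 0.1811 0.1248] o [1.800e+02 1.000e-01 1.661e+02] F [ 0.2  0.2 -0.4] M [ 0.1  -0.16  0.04] op 0.279
```

View pics/w13.png

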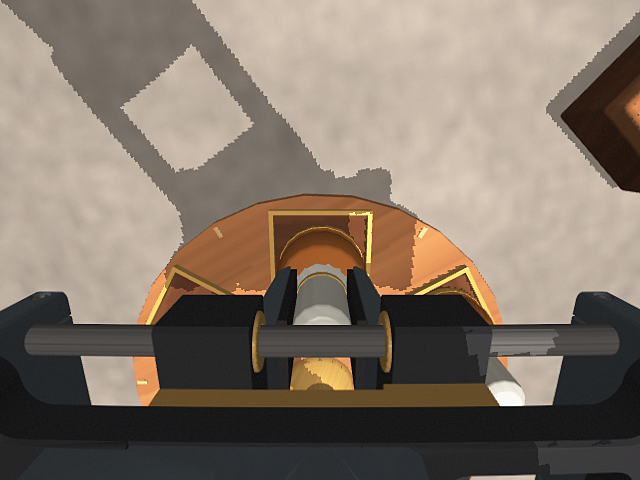

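```bash
python3 -m jog '[1,0.0005,0,-0.007,0, 1,0,0,-0.005,0, 1,0,0,-0.003,0, 1,0,0,-0.0016,0, 1,0,0,0,0]'; python3 -m jog '[-1,0,0,0,0, -1,0,0,0,0, -1,0,0,0,0, -1,0,0,0,0, -1,0,0,0,0, -1,0,0,0,0, -1,0,0,0.01,0, -1,0,0,0.03,0, -1,0,0,0.03,0, -1,0,0,0.03,0, -1,0,0,0.04,0, -1,0,0,0.04,0]'; python3 look.py 14
```

```text
time_s: 32.77
tcp_pos: [0.4242, 0.181, 0.108]
orientation: [-180.0, -0.0, 166.1]
ft_force: [-2.0, -0.7, 5.4]
opening: 0.278
time_s: 33.77
tcp_pos: [0.4238, 0.1808, 0.2889]
orientation: [-180.0, -0.1, 166.1]
ft_force: [1.7, 0.3, 0.8]
opening: 1.001
t 33.77 J [ 21.7   5.5  95.6   0.   79.  -54.5] tcp [0.4238 0.1808 0.2889] o [-1.800e+02 -1.000e-01  1.661e+02] F [1.7 0.3 0.8] M [ 0.09 -0.19  0.03] op 1.001
top 51 [431.1 209.3] 0.09 [ 0.6469 -0.247 ]
top 51 [431.1 209.3] 0.147 [ 0.6379 -0.2331]
top 52 [226.2 226.6] 0.09 [0.605  0.2431]
top 52 [226.2 226.6] 0.147 [0.5983 0.2311]
top 28 [473.4 237. ] 0.09 [ 0.5802 -0.3462]
top 28 [473.4 237. ] 0.147 [ 0.5748 -0.327 ]
top 46 [212.5 271.8] 0.09 [0.4973 0.2736]
top 46 [212.5 271.8] 0.147 [0.4962 0.26  ]
side 62 [421.4 217.2] 0.09 [ 0.3991 -0.228 ]
side 62 [421.4 217.2] 0.147 [ 0.3795 -0.1469]
side 28 [272.2 255.9] 0.09 [0.6667 0.0842]
side 28 [272.2 255.9] 0.147 [0.6257 0.1403]
side 76 [260.6 286.5] 0.09 [0.633  0.1855]
side 76 [260.6 286.5] 0.147 [0.5947 0.2335]
side 50 [350.4 299.2] 0.09 [0.4392 0.1324]
side 50 [350.4 299.2] 0.147 [0.4164 0.1847]
```

View pics/w14.png

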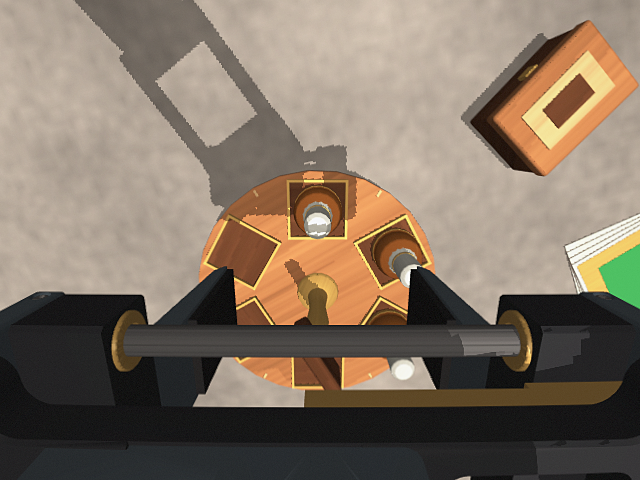

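View pics/t14.png

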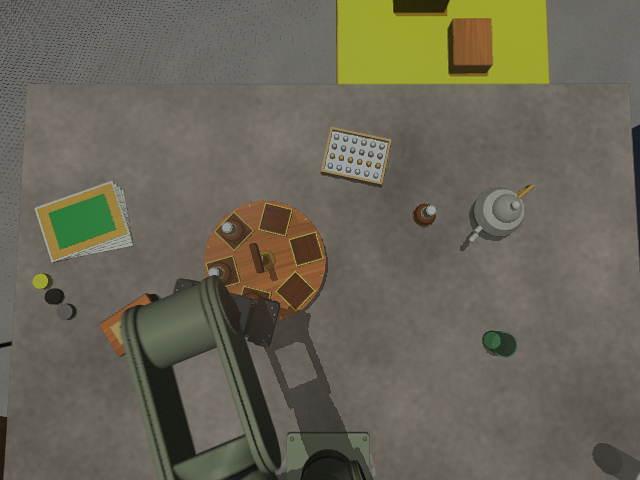

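F4 is placed: rim columns 288–347, stopper at (318,220). Last one is F1.

```bash
python3 -m jog '[-1,0.0172,-0.0331,0,-0.1107, -1,0.0172,-0.0331,0,-0.1107, -1,0.0172,-0.0331,0,-0.1107, -1,0.0172,-0.0331,0,-0.1107, -1,0.0172,-0.0331,0,-0.1107, -1,0.0172,-0.0331,0,-0.1107, -1,0.0172,-0.0331,0,-0.1107, -1,0.0172,-0.0331,0,-0.1107, -1,0.0172,-0.0331,0,-0.1107, -1,0.0172,-0.0331,0,-0.1107, -1,0.0172,-0.0331,0,-0.1107, -1,0.0172,-0.0331,0,-0.1107]'; python3 -m jog '[-1,0.01,-0.02,0,0, -1,0.006,-0.011,0,0, -1,0,0,0,0, -1,0,0,0,0]'; python3 zw.py .647 -.247 z15
```

```text
time_s: 34.92
tcp_pos: [0.6308, -0.2177, 0.2853]
orientation: [-179.8, -0.1, 89.7]
ft_force: [1.1, 0.8, 0.4]
opening: 1.001
time_s: 35.25
tcp_pos: [0.6464, -0.247, 0.2852]
orientation: [-179.8, -0.1, 90.0]
ft_force: [-0.6, 0.4, 0.7]
opening: 0.996
t 35.25 J [-21.9  28.   64.4   0.   87.9 -21.9] tcp [ 0.6464 -0.247   0.2852] o [-1.798e+02 -1.000e-01  9.000e+01] F [-0.6  0.4  0.7] M [ 0.02 -0.17 -0.02] op 0.996
```

View pics/z15.png

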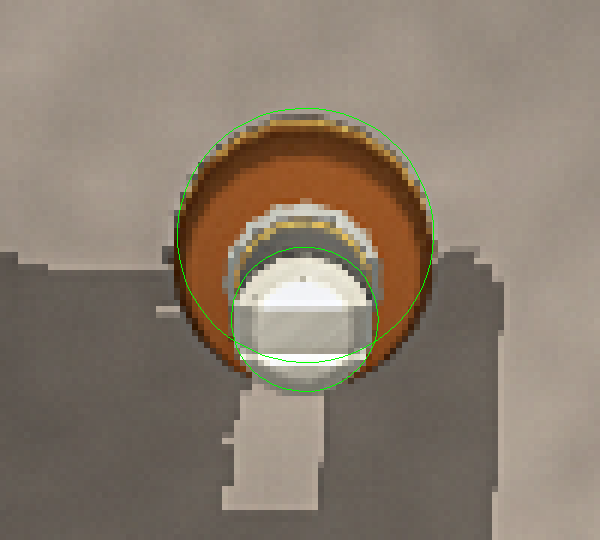

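```bash
python3 -m jog '[-1,0,-0.001,-0.03,0, -1,0,0,-0.03,0, -1,0,0,-0.03,0, -1,0,0,-0.03,0, -1,0,0,-0.03,0, -1,0,0,-0.03,0, -1,0,0,-0.025,0, -1,0,0,-0.015,0, -1,0,0,-0.01,0, -1,0,0,-0.005,0, -1,0,0,0,0, 1,0,0,0,0]' 25; python3 -m jog '[1,0,0,0,0, 1,0,0,0,0, 1,0,0,0,0, 1,0,0,0,0, 1,0,0,0,0, 1,0,0,0,0, 1,0,0,0,0, 1,0,0,0,0, 1,0,0,0,0, 1,0,0,0,0, 1,0,0,0,0, 1,0,0,0,0]' 25;python3 -m jog '[1,0,0,0,0, 1,0,0,0,0]'; python3 -c "
from h import *; st()"
```

```text
time_s: 36.3
tcp_pos: [0.6475, -0.2479, 0.0537]
orientation: [179.9, 0.0, 90.0]
ft_force: [0.2, -1.4, 0.6]
opening: 0.956
time_s: 37.3
tcp_pos: [0.6468, -0.2481, 0.0524]
orientation: [-180.0, -0.0, 90.0]
ft_force: [0.1, -1.0, -0.7]
opening: 0.277
time_s: 37.47
tcp_pos: [0.6467, -0.2481, 0.0524]
orientation: [-180.0, -0.0, 90.0]
ft_force: [-0.8, -0.6, -2.0]
opening: 0.28
t 37.47 J [-21.9  35.7  84.6  -0.   59.6 -21.9] tcp [ 0.6467 -0.2481  0.0524] o [-180.   -0.   90.] F [-0.8 -0.6 -2. ] M [ 0.02 -0.03 -0.05] op 0.28
```

```bash
python3 -m jog '[1,0,0,0.01,0, 1,0,0,0.02,0, 1,0,0,0.03,0, 1,0,0,0.03,0, 1,0,0,0.03,0, 1,0,0,0.03,0, 1,0,0,0.03,0, 1,0,0,0.03,0, 1,0,0,0.025,0, 1,0,0,0.015,0, 1,0,0,0,0, 1,0,0,0,0]'; python3 held.py;  python3 -m jog '[1,-0.0012,0.0236,0,-0.1133, 1,-0.0012,0.0236,0,-0.1133, 1,-0.0012,0.0236,0,-0.1133, 1,-0.0012,0.0236,0,-0.1133, 1,-0.0012,0.0236,0,-0.1133, 1,-0.0012,0.0236,0,-0.1133, 1,-0.0012,0.0236,0,-0.1133, 1,-0.0012,0.0236,0,-0.1133, 1,-0.0012,0.0236,0,-0.1133, 1,-0.0012,0.0236,0,-0.1133, 1,-0.0012,0.0236,0,-0.1133, 1,-0.0012,0.0236,0,-0.1133]';python3 -m jog '[1,-0.0012,0.0236,0,-0.1133, 1,-0.0012,0.0236,0,-0.1133, 1,-0.0012,0.0236,0,-0.1133, 1,-0.0012,0.0236,0,-0.1133, 1,0,0,0,0, 1,0,0,0,0, 1,0,0,0,0]'
```

```text
time_s: 38.47
tcp_pos: [0.647, -0.2481, 0.3035]
orientation: [179.9, 0.0, 90.0]
ft_force: [0.1, -0.1, -2.2]
opening: 0.279
top row 225 cols 277 365 colmid 321.12546125461256
-0.004 229.4
-0.002 226.4
0 223.3
0.002 220.3
0.004 217.2
t 38.52 J [-21.9  27.8  62.4   0.   89.9 -21.9] tcp [ 0.6465 -0.2479  0.3018] o [-179.9   -0.    90. ] F [ 0.1 -0.8 -2.4] M [-0.04 -0.1  -0.02] op 0.281
time_s: 39.52
tcp_pos: [0.6314, 0.0362, 0.3002]
orientation: [-180.0, 0.2, 11.8]
ft_force: [1.0, -0.6, -0.6]
opening: 0.277
time_s: 40.1
tcp_pos: [0.6272, 0.1289, 0.3011]
orientation: [179.9, 0.1, -13.8]
ft_force: [0.5, -0.3, -1.8]
opening: 0.281
```

```bash
python3 -m jog '[1,0.0005,0.001,-0.02,0, 1,0,0,-0.03,0, 1,0,0,-0.03,0, 1,0,0,-0.03,0, 1,0,0,-0.025,0, 1,0,0,-0.015,0, 1,0,0,-0.01,0, 1,0,0,-0.008,0, 1,0,0,-0.006,0, 1,0,0,-0.003,0, 1,0,0,0,0, 1,0,0,0,0]'; python3 wellchk.py;  python3 - <<'E'
from h import *
f=viewer.grab_frame("wrist"); cv2.imwrite("pics/w16.png",f["color"])
E
```

```text
time_s: 41.1
tcp_pos: [0.6287, 0.1305, 0.1264]
orientation: [-180.0, -0.1, -13.9]
ft_force: [-0.1, 0.1, -1.2]
opening: 0.277
rim outer row 213.0
radial of outer rim edge from tcp 0.034337083020137826 (want .035)
rim cols 272 374 lateral of rim mid -0.0023693796892415675
t 41.15 J [ 10.7  27.8  87.7  -0.   64.5 114.6] tcp [0.6288 0.1306 0.1266] o [-1.80e+02 -1.00e-01 -1.39e+01] F [ 0.1 -0.4 -1.6] M [ 0.08  0.03 -0.  ] op 0.284
```

View pics/w16.png

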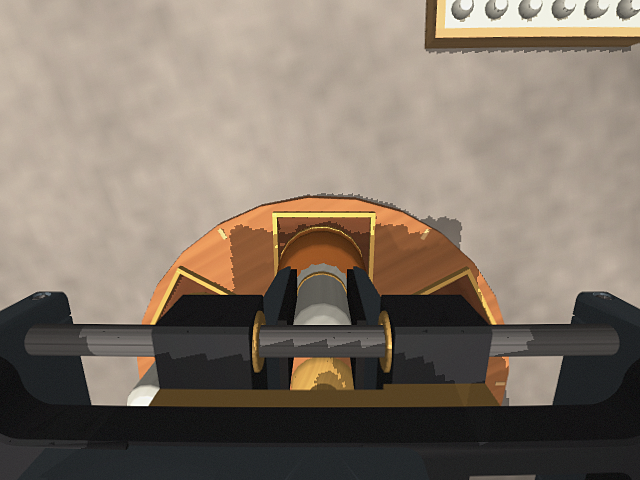

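```bash
python3 -m jog '[1,-0.0004,-0.0016,-0.007,0, 1,0,0,-0.005,0, 1,0,0,-0.0035,0, 1,0,0,-0.0016,0, 1,0,0,0,0]'; python3 -m jog '[-1,0,0,0,0, -1,0,0,0,0, -1,0,0,0,0, -1,0,0,0,0, -1,0,0,0,0, -1,0,0,0,0, -1,0,0,0.01,0, -1,0,0,0.03,0, -1,0,0,0.03,0, -1,0,0,0.03,0, -1,0,0,0.04,0, -1,0,0,0.04,0]'; python3 look.py 17
```

```text
time_s: 41.62
tcp_pos: [0.6275, 0.129, 0.1092]
orientation: [-180.0, 0.0, -13.9]
ft_force: [-2.4, 0.2, 5.1]
opening: 0.282
time_s: 42.62
tcp_pos: [0.6272, 0.1288, 0.2905]
orientation: [180.0, 0.0, -13.9]
ft_force: [0.7, -0.1, -0.5]
opening: 0.997
t 42.62 J [ 10.6  22.6  72.3  -0.   85.2 114.4] tcp [0.6272 0.1288 0.2905] o [180.    0.  -13.9] F [ 0.7 -0.1 -0.5] M [ 0.07 -0.04 -0.02] op 0.997
top 53 [226.3 226.5] 0.09 [0.6053 0.2428]
top 53 [226.3 226.5] 0.147 [0.5985 0.2309]
top 31 [473.5 236.7] 0.09 [ 0.5809 -0.3463]
top 31 [473.5 236.7] 0.147 [ 0.5754 -0.3272]
side 77 [260.6 286.4] 0.09 [0.6331 0.1853]
side 77 [260.6 286.4] 0.147 [0.5948 0.2334]
side 89 [348.4 298.1] 0.09 [0.4442 0.1312]
side 89 [348.4 298.1] 0.147 [0.421  0.1836]
side 42 [353.9 370. ] 0.09 [0.3564 0.2955]
```

View pics/w17.png

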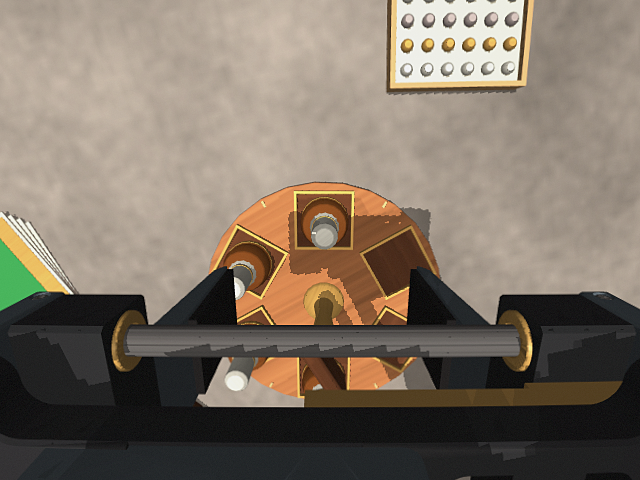

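View pics/s17.png

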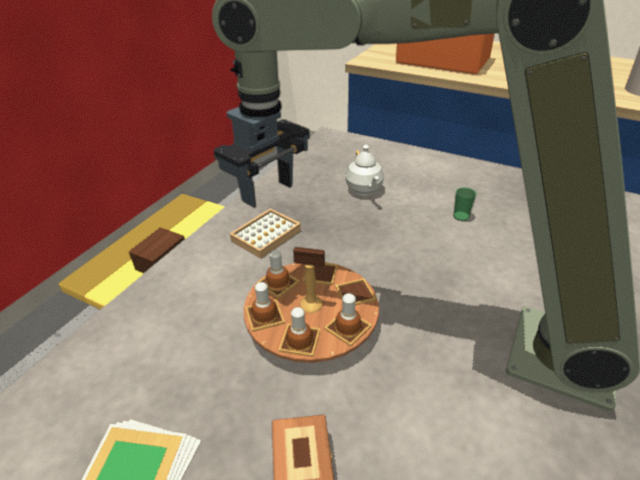

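All four flacons stand in wells, and the side view shows none left on the table. Now to the knob.

```bash
python3 -m jog '[-1,-0.0102,0.0026,0,0.0524, -1,-0.0102,0.0026,0,0.0524, -1,-0.0102,0.0026,0,0.0524, -1,-0.0102,0.0026,0,0.0524, -1,-0.0102,0.0026,0,0.0524, -1,-0.0102,0.0026,0,0.0524, -1,-0.0102,0.0026,0,0.0524, -1,-0.0102,0.0026,0,0.0524, -1,-0.0102,0.0026,0,0.0524, -1,-0.0102,0.0026,0,0.0524, -1,0,0,0,0, -1,0,0,0,0]'; python3 look.py 18 | head -1
```

```text
time_s: 43.77
tcp_pos: [0.5254, 0.1548, 0.288]
orientation: [180.0, 0.0, 16.1]
ft_force: [0.2, 0.1, -0.5]
opening: 0.999
t 43.77 J [15.2 13.7 85.5 -0.  80.8 89.1] tcp [0.5254 0.1548 0.288 ] o [180.    0.   16.1] F [ 0.2  0.1 -0.5] M [0.   0.06 0.02] op 0.999
```

View pics/w18.png

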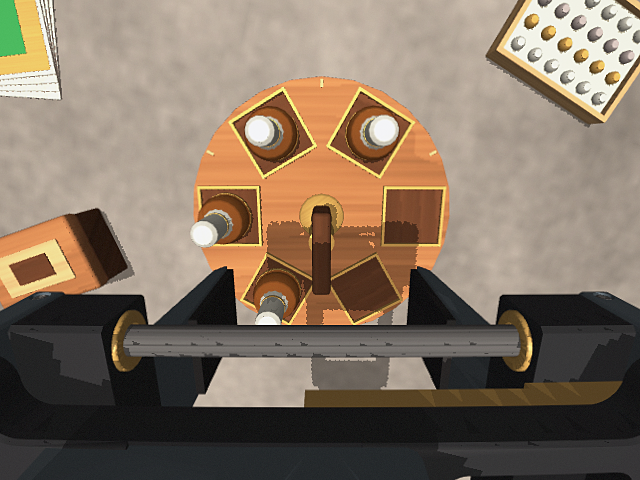

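View pics/t18.png

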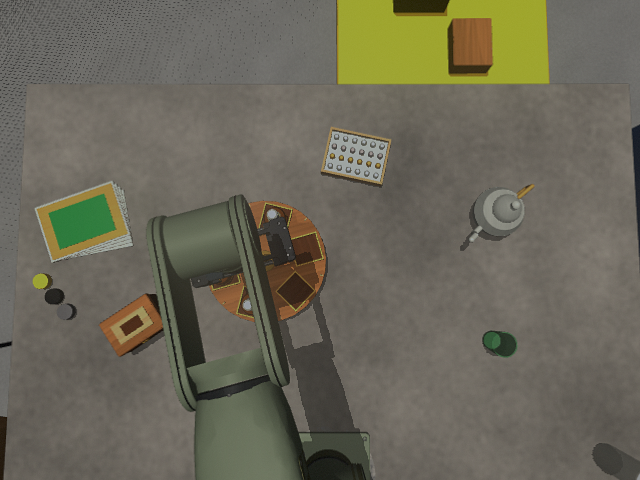

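The wrist view shows all four flacons upright and well-centred in their wells, at roughly (272,133), (370,133), (227,218) and (275,287). The bar is vertical at column 321, so the carousel is still at the stop. I'll descend and grip it.

```bash
python3 -m jog '[-1,0,0,-0.03,0, -1,0,0,-0.03,0, -1,0,0,-0.03,0, -1,0,0,-0.02,0, -1,0,0,-0.003,0, 1,0,0,0,0, 1,0,0,0,0, 1,0,0,0,0, 1,0,0,0,0, 1,0,0,0,0, 1,0,0,0,0, 1,0,0,0,0]' 40;python3 -m jog '[1,0,0,0,0, 1,0,0,0,0, 1,0,0,0,0, 1,0,0,0,0, 1,0,0,0,0, 1,0,0,0,0, 1,0,0,0,0, 1,0,0,0,0, 1,0,0,0,0]'; python3 -c "
from h import *; st()"
```

```text
time_s: 44.92
tcp_pos: [0.526, 0.155, 0.176]
orientation: [180.0, -0.1, 16.2]
ft_force: [1.0, 0.1, -0.5]
opening: 0.523
time_s: 45.67
tcp_pos: [0.526, 0.155, 0.1767]
orientation: [-180.0, -0.1, 16.1]
ft_force: [-1.9, 0.8, 5.8]
opening: 0.152
t 45.67 J [15.2 17.4 96.6  0.  65.9 89.1] tcp [0.526  0.155  0.1767] o [-1.80e+02 -1.00e-01  1.61e+01] F [-1.9  0.8  5.8] M [-0.04  0.39 -0.09] op 0.152
```

```bash
python3 -m jog '[1,0,0,0,0.015, 1,0,0,0,0.025, 1,0,0,0,0.0364, 1,0,0,0,0.0364, 1,0,0,0,0.0364, 1,0,0,0,0.0364, 1,0,0,0,0.0364, 1,0,0,0,0.0364, 1,0,0,0,0.0364, 1,0,0,0,0.0364, 1,0,0,0,0.0364, 1,0,0,0,0.0364]'; python3 -m jog '[1,0,0,0,0.0364, 1,0,0,0,0.0364, 1,0,0,0,0.0364, 1,0,0,0,0.0364, 1,0,0,0,0.0364, 1,0,0,0,0.0364, 1,0,0,0,0.0364, 1,0,0,0,0.0364, 1,0,0,0,0.0364, 1,0,0,0,0.0364, 1,0,0,0,0.0364, 1,0,0,0,0.0364]'; python3 look.py 19 | head -1
```

```text
time_s: 46.67
tcp_pos: [0.5259, 0.1551, 0.1767]
orientation: [180.0, -0.1, 39.4]
ft_force: [-2.1, -0.1, 6.1]
opening: 0.152
time_s: 47.67
tcp_pos: [0.5258, 0.1552, 0.1767]
orientation: [180.0, -0.1, 64.4]
ft_force: [-2.8, 1.3, 5.6]
opening: 0.151
t 47.67 J [15.2 17.4 96.6  0.  65.9 40.8] tcp [0.5258 0.1552 0.1767] o [ 1.80e+02 -1.00e-01  6.44e+01] F [-2.8  1.3  5.6] M [-0.06  0.32 -0.24] op 0.151
```

View pics/s19.png

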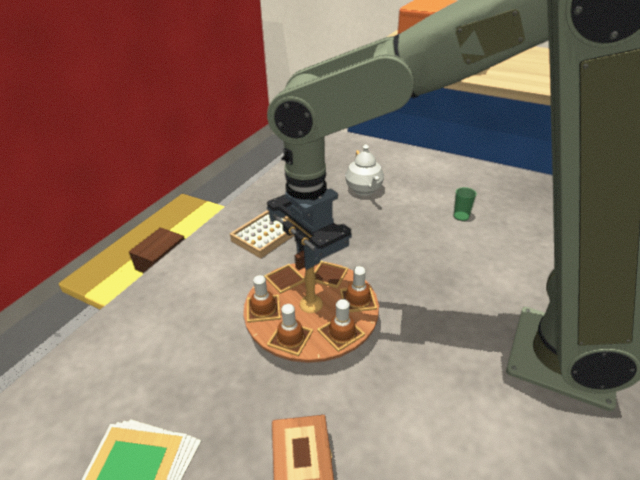

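Turning as intended, with all four upright. Continuing.

```bash
python3 -m jog '[1,0,0,0,0.0364, 1,0,0,0,0.0364, 1,0,0,0,0.0364, 1,0,0,0,0.0364, 1,0,0,0,0.0364, 1,0,0,0,0.0364, 1,0,0,0,0.0364, 1,0,0,0,0.0364, 1,0,0,0,0.0364, 1,0,0,0,0.0364, 1,0,0,0,0.0364, 1,0,0,0,0.0364]'; python3 -m jog '[1,0,0,0,0.0364, 1,0,0,0,0.0364, 1,0,0,0,0.0364, 1,0,0,0,0.0364, 1,0,0,0,0.0364, 1,0,0,0,0.0364, 1,0,0,0,0.0364, 1,0,0,0,0.0364, 1,0,0,0,0.0364, 1,0,0,0,0.0364, 1,0,0,0,0.0364, 1,0,0,0,0.0364]'; python3 -m jog '[1,0,0,0,0.0364, 1,0,0,0,0.0364, 1,0,0,0,0.0364, 1,0,0,0,0.0364, 1,0,0,0,0.0364, 1,0,0,0,0.0364, 1,0,0,0,0.0364, 1,0,0,0,0.0364, 1,0,0,0,0.0364, 1,0,0,0,0.0364, 1,0,0,0,0.0364, 1,0,0,0,0.0364]'; python3 -c "
from h import *; st()"
```

```text
time_s: 48.82
tcp_pos: [0.5257, 0.1553, 0.1767]
orientation: [180.0, -0.1, 89.4]
ft_force: [-2.8, 0.7, 7.0]
opening: 0.151
time_s: 49.82
tcp_pos: [0.5256, 0.1553, 0.1767]
orientation: [180.0, -0.1, 114.4]
ft_force: [-2.7, 1.0, 6.9]
opening: 0.149
time_s: 50.82
tcp_pos: [0.5255, 0.1552, 0.1767]
orientation: [179.9, -0.1, 139.3]
ft_force: [-2.7, -0.2, 6.4]
opening: 0.149
t 50.82 J [ 15.2  17.4  96.6   0.1  66.  -34.1] tcp [0.5255 0.1552 0.1767] o [ 1.799e+02 -1.000e-01  1.393e+02] F [-2.7 -0.2  6.4] M [-0.03  0.33 -1.12] op 0.149
```

```bash
python3 -m jog '[1,0,0,0,0.0364, 1,0,0,0,0.0364, 1,0,0,0,0.0364, 1,0,0,0,0.0364, 1,0,0,0,0.0364, 1,0,0,0,0.0364, 1,0,0,0,0.0364, 1,0,0,0,0.0364, 1,0,0,0,0.0364, 1,0,0,0,0.0364]'; python3 -m jog '[1,0,0,0,0.03, 1,0,0,0,0.025, 1,0,0,0,0.02, 1,0,0,0,0.015, 1,0,0,0,0.012, 1,0,0,0,0, 1,0,0,0,0, 1,0,0,0,0, 1,0,0,0,0]'; python3 look.py 20 | head -1
```

```text
time_s: 51.65
tcp_pos: [0.5254, 0.1551, 0.1767]
orientation: [180.0, -0.0, 160.4]
ft_force: [-2.3, -0.4, 6.7]
opening: 0.151
time_s: 52.4
tcp_pos: [0.5254, 0.1551, 0.1767]
orientation: [180.0, -0.0, 166.1]
ft_force: [-2.7, 0.7, 7.7]
opening: 0.152
t 52.4 J [ 15.2  17.4  96.6   0.   66.  -60.9] tcp [0.5254 0.1551 0.1767] o [180.   -0.  166.1] F [-2.7  0.7  7.7] M [ 0.02  0.49 -0.05] op 0.152
```

View pics/s20.png

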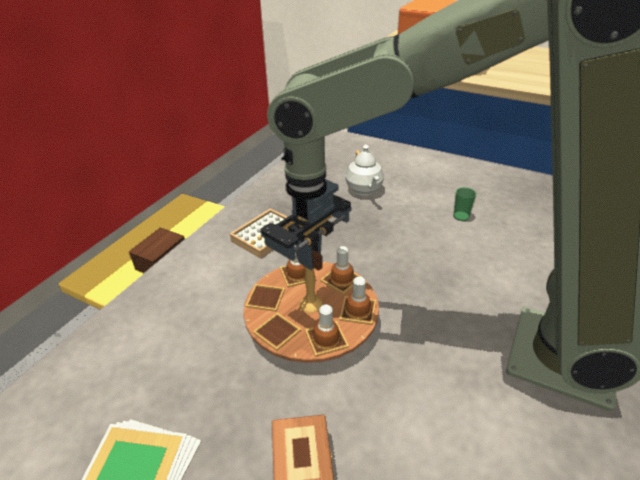

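The bar is at 166.1° with almost no moment on it, and the flacons are standing. I'll release, raise the gripper and move clear to check.

```bash
python3 -m jog '[-1,0,0,0,0, -1,0,0,0,0, -1,0,0,0,0, -1,0,0,0,0, -1,0,0,0,0, -1,0,0,0,0, -1,0,0,0,0, -1,0,0,0.02,0, -1,0,0,0.03,0, -1,0,0,0.03,0, -1,0,0,0.03,0, -1,0,0,0.01,0]';  python3 -m jog '[-1,0,-0.03,0,0, -1,0,-0.03,0,0, -1,0,-0.03,0,0, -1,0,-0.03,0,0, -1,0,-0.03,0,0, -1,0,-0.03,0,0, -1,0,-0.03,0,0, -1,0,-0.03,0,0, -1,0,-0.03,0,0, -1,0,-0.03,0,0, -1,0,0,0,0, -1,0,0,0,0]'; python3 look.py 21;  python3 - <<'E'
from meas import *
f=viewer.grab_frame("top")
cv2.imwrite("pics/tz21.png",cv2.resize(f["color"][180:340,185:345],None,fx=3.7,fy=3.7,interpolation=cv2.INTER_NEAREST))
E
```

```text
time_s: 53.55
tcp_pos: [0.5275, 0.1553, 0.3]
orientation: [179.8, 0.4, 166.1]
ft_force: [1.0, 0.3, 0.1]
opening: 0.99
time_s: 54.55
tcp_pos: [0.5254, -0.1462, 0.2943]
orientation: [180.0, -0.1, 166.0]
ft_force: [-0.9, 0.2, -0.9]
opening: 1.001
t 54.55 J [-16.8  13.4  85.    0.   81.7 -92.7] tcp [ 0.5254 -0.1462  0.2943] o [ 1.80e+02 -1.00e-01  1.66e+02] F [-0.9  0.2 -0.9] M [ 0.15 -0.13  0.05] op 1.001
top 65 [292.2 225.1] 0.09 [0.6088 0.0856]
top 65 [292.2 225.1] 0.147 [0.6018 0.0819]
top 60 [306.2 270.4] 0.09 [0.5007 0.0517]
top 60 [306.2 270.4] 0.147 [0.4994 0.0499]
top 60 [225.8 292.4] 0.09 [0.4487 0.2413]
top 60 [225.8 292.4] 0.147 [0.4501 0.2294]
top 61 [271.9 303.6] 0.09 [0.4227 0.1322]
top 61 [271.9 303.6] 0.147 [0.4255 0.1261]
side 37 [450.4 234.4] 0.09 [ 0.3102 -0.188 ]
side 40 [294.1 244.4] 0.09 [0.6424 0.0223]
side 40 [294.1 244.4] 0.147 [0.6033 0.0834]
side 71 [342.2 249.6] 0.09 [ 0.5277 -0.0118]
side 71 [342.2 249.6] 0.147 [0.4978 0.052 ]
side 79 [359.1 280.8] 0.09 [0.446  0.0713]
side 79 [359.1 280.8] 0.147 [0.4227 0.1285]
```

View pics/tz21.png

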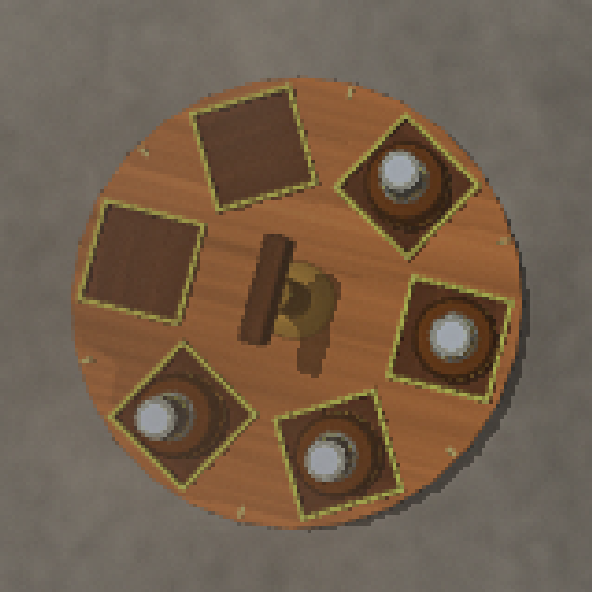

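View pics/s21.png

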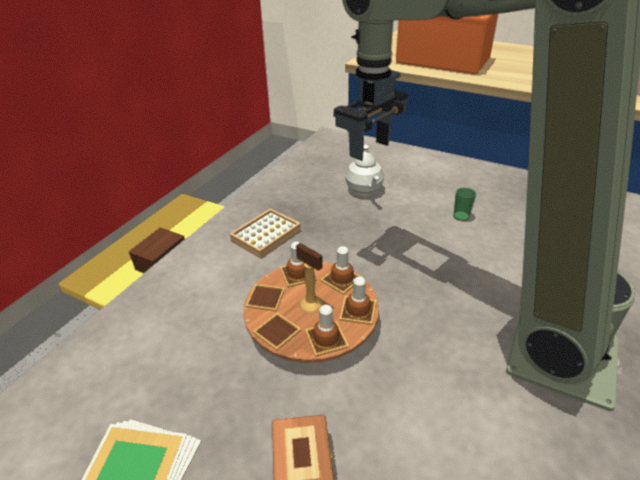

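View pics/t21.png

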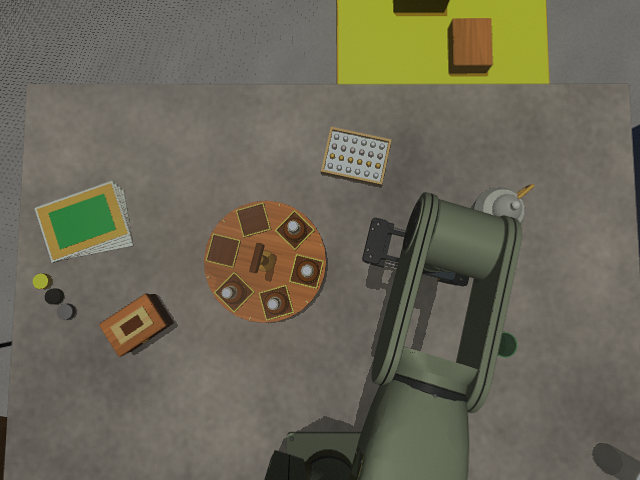

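```bash
python3 - <<'E'
from workcell import close_job
print(close_job())
from h import st; st()
E
```

```text
the job is handed in; nothing more can be done
None
the job is handed in; nothing more can be done
```

The job is handed in. I turned the carousel clockwise two clicks to its end stop, where the moment rose sharply. Then I stood all four flacons I found in wells of their own, gripping each at 25 N by the stopper. Last I turned the loaded carousel 150° counter-clockwise, which is five clicks, and let go of the knob. It finished at about 54.6 s of the 210 s allowed.

- **Carousel:** before release the knob bar read 166.1°, against 16.1° at the stop, with almost no moment on it. After release its wells look square to the five-click position.
- **Flacons:** the last top and side views show all four upright in their wells. In the top view their stoppers are within about 4 mm of the well centres, against the 9 mm allowed. The worst is about 3.7 mm outward, from stopper centroids that shading biases by a millimetre or two. The side view picked up only three of the four stoppers, and those agreed to about 3 mm.
- **Other wares:** the inlaid box and the ring case look unmoved by eye in the last pictures. The arm partly hid the teapot and the tea glass in the last top view, but the side view and an earlier clear top view show both in place.
- **Other checks:** I saw no flacon knocked aside and none left on the table. `close_job` reports no verdict, so I do not know the outcome.

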